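# Assemble a bayonet compaction mould from the draining rack

### The job

Put the small soil compaction mould together: take the taller tube (the mould) off the sloping draining rack, set it upright over the base plate so that the two pins enter its slots, and lock it with a quarter turn clockwise, seen from above, to the stop. Then fit the shorter tube (the extension collar) on top of the mould and lock it in the same way. Leave the stack standing and do not disturb the spray can, jar, timer and tin near it.

Things in the scene. Friction and masses are not known exactly. Their poses are not given: they have to be found in the camera images.
- base_seat (a point): Base plate, steel, screwed down: flange 96 mm across, 14 mm high, on it a spigot 49 mm across, 15 mm high. Point: on its axis on top of the flange, where the mould's foot rests. z up; x along its two pins, 6 mm thick, on opposite sides of the spigot (+x, -x), out to 31.5 mm from the axis, 11.5 mm above this point. A half turn gives the same plate.
- mould_center (a point): Mould, the taller tube: loose, aluminium, about 0.36 kg, 81 mm tall, 66 mm across, bore 42 mm. Point: on its axis, half-way up (40.5 mm above the foot); z along the axis to the top. Two wrench flats facing +y and -y, 60 mm apart, 27 mm wide, 20 to 66 mm above the foot, to grip. Starts square on the rack's slope, so its axis leans 25 degrees. A half turn gives the same tube.
- mould_foot (a point): Foot of the mould (axes as at its centre). The lowest 16 mm are a skirt, 53 mm inside, with two L slots through the wall, opening at the foot in +x and -x, 14 mm wide (mouth 20 mm); 7 to 16 mm up each runs on anticlockwise seen from above, so the tube, fully down, is turned clockwise over the pins, 84 degrees to the stop. Play: 2 mm round, 1.5 mm above and below the pins; no spring or click.
- mould_shoulder (a point): Shoulder of the mould on its axis, 66 mm above the foot, where the collar's foot rests (axes as at the mould's centre). Above it a spigot 49 mm across and 15 mm high with two pins along +x and -x, the same as on the base plate.
- collar_center (a point): Extension collar, the shorter tube: loose, aluminium, about 0.26 kg, 60 mm tall, 66 mm across, bore 42 mm, no pins. Point: on its axis, half-way up (30 mm above the foot); z along the axis to the top. Wrench flats facing +y and -y, 60 mm apart, 27 mm wide, from 20 mm above the foot to the top. Starts on the slope beside the mould, left or right of it. A half turn gives the same tube.
- collar_foot (a point): Foot of the collar on its axis (axes as at its centre). Skirt and two L slots exactly as on the mould: open at the foot in +x and -x, locked by turning clockwise from above, 84 degrees to the stop.
- drain_rack: Draining rack of stainless wire, fixed: 25 degree slope, 250 mm wide, 112 mm long, low edge towards the robot with a wire fence 30 mm high against which the parts rest. Origin: in its footprint, bench height. x up the slope, y along its width, z square out of the slope; surface at z = 40 mm, fence at x = -49 mm. Its top edge is 66 mm above the bench.
- spray_can: Bystander: white spray can with a beige cap, 55 mm across, 171 mm tall. Origin at its underside.
- stopwatch: Bystander: grey digital timer lying flat, 70 x 62 x 18 mm. Origin at its underside.
- soil_jar: Bystander: glass jar with a white lid, 71 mm across, 82 mm tall, close beside the right-hand end of the rack. Origin at its underside.
- moisture_tin: Bystander: closed aluminium moisture tin, 61 mm across, 34 mm tall. Origin at its underside.
Mind the look-alikes: they are no part of the job. Leave any purple look-alike of the part that bears collar_center alone.

How it is judged:
On the way:
1. the mould stands on the base plate, fully down and turned to the locked position (horizontal distance between mould_center and base_seat below 0.004 m and z of mould_center in the frame of base_seat between 0.038 and 0.044 m and angle between the x axis of mould_center and the x axis of base_seat, either way round above 1.25 rad and angle between mould_center's own z axis and vertical below 0.06 rad), for 0.2 s.
At the end, for the whole second after the job is handed in: The mould stands upright on the base plate, foot down on the flange within 2.5 mm, centred within 4 mm and turned at least 72 of its 84 degrees to lock; the collar stands on the mould's shoulder likewise (2.5 mm, 4 mm, at least 72 degrees) (all of step 1 and horizontal distance between collar_center and mould_center below 0.004 m and z of collar_center in the frame of mould_center between 0.053 and 0.059 m and angle between the x axis of collar_center and the x axis of mould_center, either way round above 1.25 rad and angle between collar_center's own z axis and vertical below 0.06 rad); the robot touches nothing.
It fails at once if a bystander is shoved by more than 30 mm or knocked over (distance of any of spray_can, stopwatch, soil_jar, moisture_tin from where it was at the start of the episode above 0.03 m or angle between any of spray_can, stopwatch, soil_jar, moisture_tin's own z axis and vertical above 0.4 rad).
It also fails if it takes over 72 s, if anything falls off the work surface, if the arm or the gripper's body presses on something with over 40 N, if the wrist force passes 120 N, or if a joint passes its speed limit or range.

### The arm

A 6-joint arm with a two-finger parallel gripper is mounted at the origin on the work surface; the furniture and walls round the work are solid. World frame = base frame: x ahead of the robot, y to its left, z up, the work surface at z = 0. Lengths are in m, angles in rad, forces in N, time in s.
With the tool pointing down it reaches from about 0.275 to 1 m from the base axis. Payload 8.4 kg.
Tool frame: the origin (TCP) lies between the finger pads; the fingertips stand 11 mm ahead of it and the grasp point (between the pads) lies 8 mm behind it (robot.tip_extent is the distance from the TCP to the fingertips, in m); y points along the fingers, z is the direction in which the jaws open and shut, and the axes are right-handed (so a half turn about y gives the same grasp; the last joint's range is limited). The gripper opens to 85 mm and grips with 20 to 120 N. Pads are 22 mm wide; open, the fingers measure 114 mm over their backs; the gripper's body (76 mm by 85 mm) begins 54 mm behind the grasp point. The pads swing forward as they close: fully open they stand 13 mm farther back than shut.
Start: joints at [1.168, 0.353, 1.633, -0, 1.155, -0.002], TCP at [0.244, 0.575, 0.242] pointing down, gripper open.
Joint ranges: [-2.63, 2.63], [-0.92, 2.1], [0.06, 2.66], [-1.3, 4.44], [0, 2.69], [-3.02, 3.02]. Speed limits (rad/s): [2.22, 2.22, 2.79, 3.14, 3.14, 3.14].

### API

Orientations are given as a rotation vector (axis times angle).
In Python, from bench import robot gives the robot as it stands.
- The arm moves only by the tool move_arm, never from a script. Its argument "deltas" is a list of rows, each an object of numbers: "x", "y", "z": the shift along the tool's x, y, z in m; "wx", "wy", "wz": the turn, a rotation vector about the tool's x, y, z in degrees. In form: [{"x": .., "y": .., "z": .., "wx": .., "wy": .., "wz": ..}, ...]. A call has 1 to 20 rows; each row is the pose to reach, as a shift and turn from the pose measured when the call began, along the tool's axes at that moment; what a row does not reach only later rows make up. A row lasts 1/12 s, in which the tool goes at most 41.7 mm and 7.16 degrees, less where a joint would pass 70% of its speed; a pose out of reach is approached as far as the arm can. A call with a gripper value outside its range is refused whole. "fingers" is the opening, from 0 (shut) to 1 (fully open), set as the call begins (left out, the last holds). The fingers move at their own pace and stop on an object; the grip force is fixed at half the most. Time passes only in rows, so rows that repeat a pose let the fingers close. It gives the time, the measured TCP pose, the force and the opening at its end, in the units of the state.
- robot.state(): the state, without advancing time (a new reading comes with each control period).
- robot.grab_frame(name): name is "scene" or "side" or "wrist"; returns the picture (400x640x3 uint8, blue, green, red); there is no depth.
- robot.get_calibration(name): a dict with "vertical_fov" (degrees; the focal length in pixels is half the picture's height over the tangent of half this angle, whatever the lens; pixels are square), "cx", "cy" (the principal point, pixels), "origin" and "rotation" of the camera in the world. Camera axes: x right, y down, z forward; pixel columns grow to the right and rows downward; lengths in m; the calibration is good to about 2 mm. A picture is of the moment at which its call begins: read the wrist's pose just before it. get_calibration takes no time and is no camera call; for the wrist camera it gives the pose at the moment of the call.
- robot.finish_job(): hands the job in, once; it reports no verdict.
Trained networks look in the newest picture that a camera, given by its name, has taken for a name from the list of things; names that differ only in an ending like _2 or _b are one class to them, and where a whole thing is asked for, a point or a joint stands for the part that bears it (a point fixed in the world has none). Each returns a list of dicts, best first, with "confidence" (0 to 1); they miss things now and then, are a little off and sometimes report something else, mostly with a low value. They report only what shows in the picture. A call takes as long as a camera call. They do not tell look-alikes from the thing itself.
- robot.search_frame(thing, camera): "centre" ([x, y, z] in m, in the coordinates of the camera as it stood for that picture, good to about 4 mm: the middle of the surface that is visible of it).
The state is a dict: "time_s": time; "joint_positions": joint angles; "joint_velocities": joint speeds; "joint_torque": joint torques, N m; "position": TCP position; "orientation": TCP orientation; "force": force on the tool from outside, world axes, zero at the start; "moment": the same for the moment, N m; "opening": opening from 0.0 (shut) to 1.0 (fully open).
Only numpy, scipy, OpenCV 4.12 (cv2) and the standard library are available. Lean on these libraries where they do the work, as an engineer would, in place of code of your own. Each camera call takes 0.05 s, during which the arm holds its last target.

## Working session

There is one attempt and no reset: what is moved stays moved. The work goes in short steps, Python scripts to look and compute and a tool call to move; the robot and the scene stay as the last step left them, time stands still between calls to the robot, and variables do not carry over. Pictures are saved under pics/ and viewed, and the job is handed in when it is done.

Besides the shell and the picture viewer there is one more tool, called after "Call:" by a JSON object that holds its "fn" and its "kwargs". move_arm: Moves the arm, as the interface text tells. Its arguments: {"type":"object","properties":{"deltas":{"type":"array"},"fingers":{"type":"number"}},"required":["deltas"]}

```bash
ls; mkdir -p pics; python3 - <<'E'
from bench import robot
import cv2,numpy as np
s=robot.state();print(s['time_s'],s['position'],s['orientation'],s['opening'],s['force'])
for c in ['scene','side','wrist']:
    print(c,robot.get_calibration(c))
    im=robot.grab_frame(c);cv2.imwrite(f'pics/a_{c}.png',im)
print(robot.tip_extent)
E
```

```text
pics
0.0 [0.24365609 0.57505374 0.2415493 ] [-1.54921384  0.31459553 -0.31419033] 0.9953963200376462 [-0.29682229  0.45635361 -0.67596487]
scene {'vertical_fov': 42.99840576678854, 'cx': 309.3732217563958, 'cy': 198.62927569019953, 'origin': array([1.44586234, 0.75926818, 0.96486681]), 'rotation': array([-0.90432445, -2.31160898,  1.28242933])}
side {'vertical_fov': 44.8488907944856, 'cx': 325.1018223265163, 'cy': 201.68405943345084, 'origin': array([1.52127206, 0.1224478 , 1.24517258]), 'rotation': array([-1.44320314, -2.13874573,  0.83925369])}
wrist {'vertical_fov': 65.2831820975018, 'cx': 319.2876662533926, 'cy': 201.28853552273424, 'origin': array([0.18216473, 0.60217405, 0.37367364]), 'rotation': array([2.4235597 , 1.60824817, 0.21526924])}
0.011
```

View pics/a_scene.png

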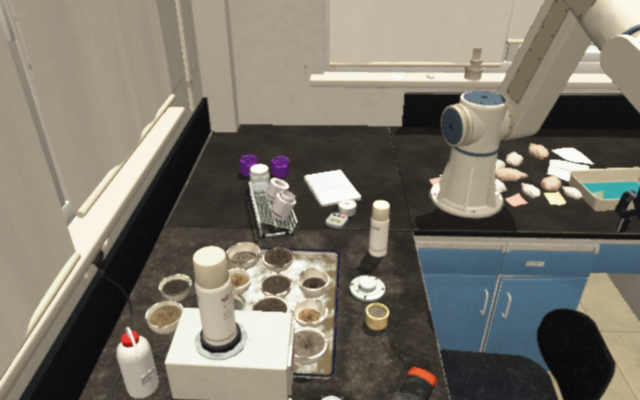

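View pics/a_side.png

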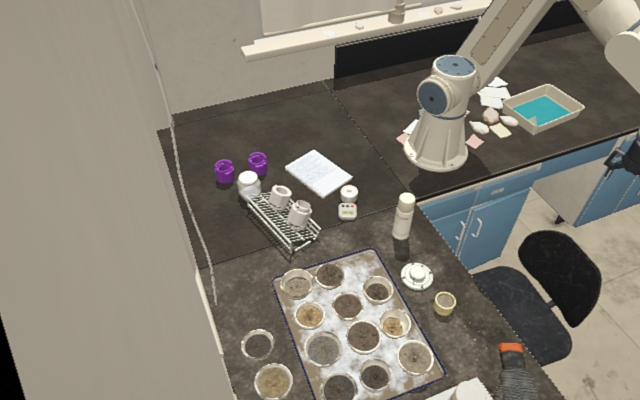

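View pics/a_wrist.png

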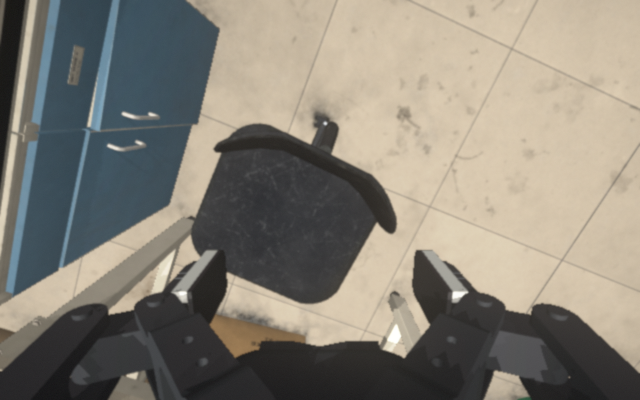

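The scene view shows the rack at (270,205) with two white tubes, the base plate at (368,288), the spray can at (380,230), and purple look-alikes at (250-280,165). I'll get rough positions from the detector.

```bash
cat > h.py <<'E'
from bench import robot
import cv2,numpy as np
from scipy.spatial.transform import Rotation as R
def cal(c):
    k=robot.get_calibration(c); f=200/np.tan(np.radians(k['vertical_fov']/2))
    return f,k['cx'],k['cy'],np.array(k['origin']),R.from_rotvec(k['rotation']).as_matrix()
def proj(C,P):
    f,cx,cy,o,M=C; q=(np.atleast_2d(P)-o)@M; return np.c_[cx+f*q[:,0]/q[:,2],cy+f*q[:,1]/q[:,2]]
def ray(C,u,v):
    f,cx,cy,o,M=C; return o,M@np.array([(u-cx)/f,(v-cy)/f,1])
def onplane(C,u,v,z):
    o,d=ray(C,u,v); return o+d*(z-o[2])/d[2]
def towel(C,p): return C[3]+C[4]@np.array(p)
def tool():
    s=robot.state(); return s,np.array(s['position']),R.from_rotvec(s['orientation']).as_matrix()
def find(n,c,C):
    for d in robot.search_frame(n,c)[:3]: print(c,n,np.round(towel(C,d['centre']),4),round(d['confidence'],2))
E
python3 - <<'E'
from h import *
for c in ['scene','side']:
    C=cal(c); robot.grab_frame(c)
    for n in ['base_seat','mould_center','collar_center','drain_rack','spray_can','stopwatch','soil_jar','moisture_tin']:
        find(n,c,C)
s,p,M=tool();print(s['time_s'],M)
E
```

```text
scene base_seat [0.6239 0.0895 0.0164] 0.95
scene mould_center [ 0.5869 -0.3145  0.074 ] 0.68
scene collar_center [ 0.4712 -0.6718  0.0439] 0.73
scene collar_center [ 0.5332 -0.4213  0.0761] 0.67
scene collar_center [ 0.3779 -0.5777  0.0391] 0.6
scene drain_rack [ 0.6007 -0.3562  0.0423] 0.93
scene spray_can [4.802e-01 2.000e-04 9.750e-02] 0.63
scene spray_can [ 0.587  -0.3162  0.0768] 0.52
scene stopwatch [ 0.4557 -0.2046  0.0157] 0.59
scene soil_jar [ 0.5062 -0.536   0.0578] 0.85
scene soil_jar [ 0.5882 -0.3154  0.0774] 0.47
scene moisture_tin [ 0.3836 -0.2168  0.0344] 0.6
scene moisture_tin [ 0.5813 -0.3172  0.077 ] 0.54
side base_seat [0.6249 0.0818 0.017 ] 0.71
side base_seat [ 0.45   -0.1997  0.0195] 0.67
side mould_center [ 0.5841 -0.3283  0.0842] 0.55
side collar_center [ 0.3738 -0.5833  0.0418] 0.75
side collar_center [ 0.5316 -0.4211  0.0763] 0.73
side collar_center [ 0.4594 -0.6745  0.0403] 0.6
side drain_rack [ 0.5918 -0.3859  0.0382] 0.79
side spray_can [ 0.4809 -0.0093  0.1076] 0.81
side spray_can [ 0.5027 -0.5485  0.0655] 0.44
side stopwatch [ 0.4533 -0.1996  0.0172] 0.75
side soil_jar [ 0.5055 -0.5527  0.0635] 0.96
side moisture_tin [ 0.3809 -0.2232  0.0365] 0.67
side moisture_tin [0.6236 0.0835 0.017 ] 0.2
1.05 [[ 9.20756912e-01 -8.52255566e-06  3.90136783e-01]
 [-3.90136783e-01  6.74820522e-06  9.20756912e-01]
 [-1.04799251e-05 -1.00000000e+00  2.88849415e-06]]
```

```bash
python3 - <<'E'
import cv2
a=cv2.imread('pics/a_scene.png')[140:320,220:420];b=cv2.imread('pics/a_side.png')[140:330,200:480]
cv2.imwrite('pics/b1.png',cv2.resize(a,None,fx=3.3,fy=3.3,interpolation=2));cv2.imwrite('pics/b2.png',cv2.resize(b,None,fx=2.8,fy=2.8,interpolation=2))
E
```

```text
(no output)
```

View pics/b1.png

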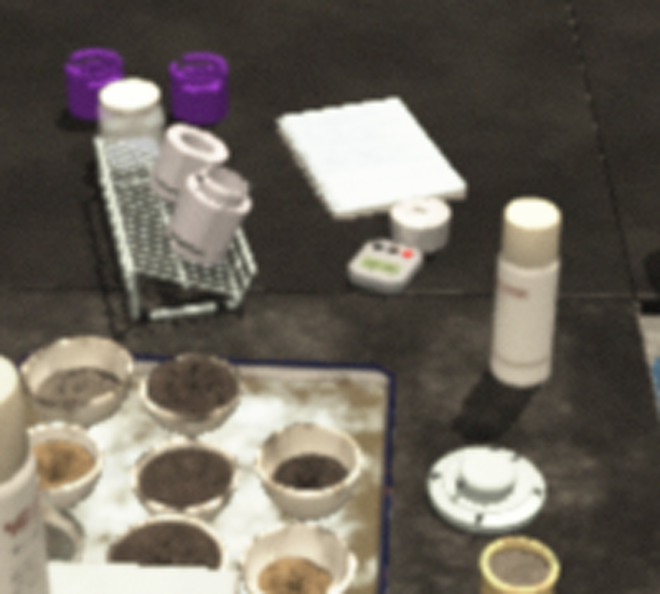

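View pics/b2.png

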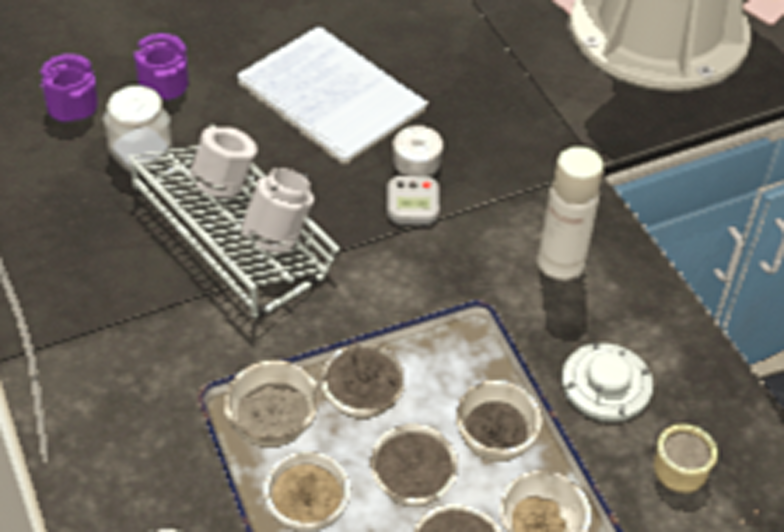

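```bash
python3 - <<'E'
from h import *
s,p,M=tool();C=cal('wrist')
print(M.T@(C[3]-p)); print(np.round(M.T@C[4],4)); print(s['joint_positions'])
# deltas: same orient; put TCP
for t in ([0.60,0.02,0.30],):
    print(M.T@(np.array(t)-p))
E
```

```text
[-0.0671929  -0.13206719  0.0007598 ]
[[-1.500e-03  9.640e-01  2.658e-01]
 [ 7.000e-04 -2.658e-01  9.640e-01]
 [ 1.000e+00  1.600e-03 -2.000e-04]]
[ 1.16762457e+00  3.53036728e-01  1.63339591e+00  1.14627608e-05
  1.15515715e+00 -2.39623866e-03]
[ 0.54465949 -0.05774702 -0.37251972]
```

```bash
cat > go.py <<'E'
from h import *
def delta(target,Mt=None):
    s,p,M=tool(); Mt=M if Mt is None else Mt
    d=M.T@(np.array(target)-p); w=np.degrees(R.from_matrix(M.T@Mt).as_rotvec())
    print('delta xyz mm',np.round(d*1000,1),'w deg',np.round(w,2),'n',round(np.linalg.norm(d)/.0417,1),round(np.linalg.norm(w)/7.16,1)); return d,w
E
python3 - <<'E'
from go import *
delta([0.62,0.085,0.28])
E
```

```text
delta xyz mm [ 537.7  -37.7 -304.9] w deg [0. 0. 0.] n 14.9 0.0
```

Call:
{"fn": "move_arm", "kwargs": {"deltas": [{"x": 0.54, "y": -0.038, "z": -0.305}, {"x": 0.54, "y": -0.038, "z": -0.305}, {"x": 0.54, "y": -0.038, "z": -0.305}, {"x": 0.54, "y": -0.038, "z": -0.305}, {"x": 0.54, "y": -0.038, "z": -0.305}, {"x": 0.54, "y": -0.038, "z": -0.305}, {"x": 0.54, "y": -0.038, "z": -0.305}, {"x": 0.54, "y": -0.038, "z": -0.305}, {"x": 0.54, "y": -0.038, "z": -0.305}, {"x": 0.54, "y": -0.038, "z": -0.305}, {"x": 0.54, "y": -0.038, "z": -0.305}, {"x": 0.54, "y": -0.038, "z": -0.305}, {"x": 0.54, "y": -0.038, "z": -0.305}, {"x": 0.54, "y": -0.038, "z": -0.305}, {"x": 0.54, "y": -0.038, "z": -0.305}, {"x": 0.54, "y": -0.038, "z": -0.305}, {"x": 0.54, "y": -0.038, "z": -0.305}, {"x": 0.54, "y": -0.038, "z": -0.305}]}}

```text
$.deltas[0]: bad value
```

```bash
cat > shot.py <<'E'
import sys
from h import *
import pickle
def shot(name):
    s,p,M=tool(); C=cal('wrist'); im=robot.grab_frame('wrist'); cv2.imwrite(f'pics/{name}.png',im)
    pickle.dump((C,p,M,s),open(f'pics/{name}.pkl','wb')); print(s['time_s'],p,s['joint_positions'])
if __name__=='__main__': shot(sys.argv[1])
E
python3 shot.py w1
```

```text
1.05 [0.24383416 0.5754922  0.24225976] [ 1.16762457e+00  3.53036728e-01  1.63339591e+00  1.14627608e-05
  1.15515715e+00 -2.39623866e-03]
```

View pics/w1.png

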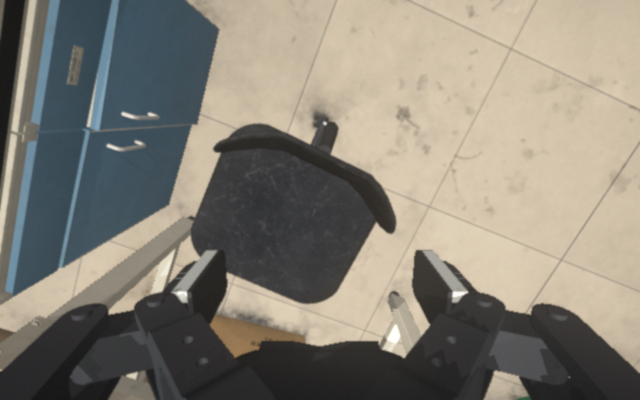

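All six keys are probably needed in each row.

Call:
{"fn": "move_arm", "kwargs": {"deltas": [{"x": 0.54, "y": -0.038, "z": -0.305, "wx": 0, "wy": 0, "wz": 0}, {"x": 0.54, "y": -0.038, "z": -0.305, "wx": 0, "wy": 0, "wz": 0}, {"x": 0.54, "y": -0.038, "z": -0.305, "wx": 0, "wy": 0, "wz": 0}, {"x": 0.54, "y": -0.038, "z": -0.305, "wx": 0, "wy": 0, "wz": 0}, {"x": 0.54, "y": -0.038, "z": -0.305, "wx": 0, "wy": 0, "wz": 0}, {"x": 0.54, "y": -0.038, "z": -0.305, "wx": 0, "wy": 0, "wz": 0}, {"x": 0.54, "y": -0.038, "z": -0.305, "wx": 0, "wy": 0, "wz": 0}, {"x": 0.54, "y": -0.038, "z": -0.305, "wx": 0, "wy": 0, "wz": 0}, {"x": 0.54, "y": -0.038, "z": -0.305, "wx": 0, "wy": 0, "wz": 0}, {"x": 0.54, "y": -0.038, "z": -0.305, "wx": 0, "wy": 0, "wz": 0}, {"x": 0.54, "y": -0.038, "z": -0.305, "wx": 0, "wy": 0, "wz": 0}, {"x": 0.54, "y": -0.038, "z": -0.305, "wx": 0, "wy": 0, "wz": 0}, {"x": 0.54, "y": -0.038, "z": -0.305, "wx": 0, "wy": 0, "wz": 0}, {"x": 0.54, "y": -0.038, "z": -0.305, "wx": 0, "wy": 0, "wz": 0}, {"x": 0.54, "y": -0.038, "z": -0.305, "wx": 0, "wy": 0, "wz": 0}, {"x": 0.54, "y": -0.038, "z": -0.305, "wx": 0, "wy": 0, "wz": 0}, {"x": 0.54, "y": -0.038, "z": -0.305, "wx": 0, "wy": 0, "wz": 0}, {"x": 0.54, "y": -0.038, "z": -0.305, "wx": 0, "wy": 0, "wz": 0}]}}

```text
time_s: 2.6
position: [0.6216, 0.084, 0.2799]
orientation: [-1.548, 0.316, -0.314]
force: [1.0, 0.6, 0.8]
opening: 0.999
```

```bash
python3 shot.py w2
```

```text
2.6 [0.62161882 0.0839971  0.27992375] [ 1.31698635e-01  3.25081999e-01  1.58734571e+00  4.47178481e-04
  1.23010709e+00 -1.03766738e+00]
```

View pics/w2.png

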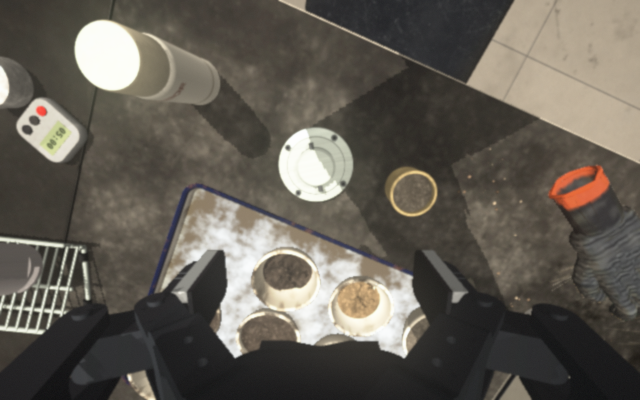

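```bash
python3 - <<'E'
import cv2
a=cv2.imread('pics/w2.png')[115:215,266:366]
a=cv2.resize(a,None,fx=6,fy=6,interpolation=cv2.INTER_CUBIC)
b=cv2.convertScaleAbs(a,alpha=0.8) 
import numpy as np
g=(255*(a/255.)**2.2).astype('uint8')
cv2.imwrite('pics/b3.png',g)
E
```

```text
(no output)
```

View pics/b3.png

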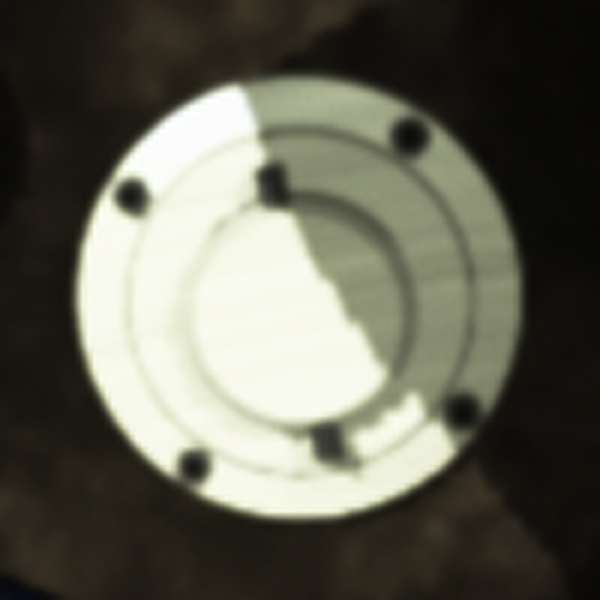

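```bash
cat > base.py <<'E'
from h import *
import pickle,sys
from scipy.optimize import least_squares
C,p,M,s=pickle.load(open('pics/w2.pkl','rb'))
im=cv2.imread('pics/w2.png'); g=cv2.GaussianBlur(cv2.cvtColor(im,cv2.COLOR_BGR2GRAY),(3,3),0).astype(float)
def fit(c0,z,r,rng):
    c=np.array(c0,float)
    for it in range(4):
        pts=[]
        for a in np.linspace(0,2*np.pi,120,endpoint=False):
            rr=np.linspace(r-rng,r+rng,60)
            P=np.c_[c[0]+rr*np.cos(a),c[1]+rr*np.sin(a),np.full(60,z)]
            q=proj(C,P).astype(np.float32)
            v=cv2.remap(g.astype(np.float32),q[:,0].copy(),q[:,1].copy(),cv2.INTER_LINEAR).ravel()
            d=np.gradient(v); k=np.argmin(d)
            if d[k]<-1.5: pts.append(P[k,:2])
        pts=np.array(pts)
        o=least_squares(lambda t:np.hypot(*(pts-t[:2]).T)-t[2],[*c,r],loss='soft_l1',f_scale=.001)
        c=o.x[:2]
    print('circle',np.round(o.x*1000,2),len(pts),'rms',np.sqrt(np.mean(o.fun**2))*1000); return c
c=onplane(C,316,164,.014)[:2]
c=fit(c,.014,.048,.008)
print(proj(C,[*c,.014]))
a=onplane(C,311.33,145.8,.0255);b=onplane(C,321.0,189.2,.0255)
print('pins',a,b,(a+b)/2,np.hypot(*(a-b)[:2]),'ang',np.degrees(np.arctan2(*(a-b)[1::-1])))
E
python3 base.py
```

```text
circle [614.51  82.07  47.7 ] 120 rms 1.406144821759754
[[315.25991526 165.12360779]]
pins [0.58920233 0.08780565 0.0255    ] [0.64405151 0.07754599 0.0255    ] [0.61662692 0.08267582 0.0255    ] 0.05580047640523879 ang 169.40513289373004
```

```bash
cat >> go.py <<'E'
def frame(yaw_u,tilt=25.):
    """tool y along -n, tool x along slope up dir"""
    a=np.radians(yaw_u);t=np.radians(tilt);u=np.array([np.cos(a),np.sin(a),0]);z=np.array([0,0,1.])
    n=np.cos(t)*z-np.sin(t)*u; x=np.cos(t)*u+np.sin(t)*z; y=-n
    return np.c_[x,y,np.cross(x,y)],n
E
python3 - <<'E'
from go import *
M,n=frame(-28); delta(np.array([.56,-.37,.08])+.21*n,M)
E
```

```text
delta xyz mm [  32.3    9.7 -434.7] w deg [ -1.1    4.97 -25.03] n 10.5 3.6
```

Call:
{"fn": "move_arm", "kwargs": {"deltas": [{"x": 0.032, "y": 0.01, "z": -0.435, "wx": -1.1, "wy": 5, "wz": -25}, {"x": 0.032, "y": 0.01, "z": -0.435, "wx": -1.1, "wy": 5, "wz": -25}, {"x": 0.032, "y": 0.01, "z": -0.435, "wx": -1.1, "wy": 5, "wz": -25}, {"x": 0.032, "y": 0.01, "z": -0.435, "wx": -1.1, "wy": 5, "wz": -25}, {"x": 0.032, "y": 0.01, "z": -0.435, "wx": -1.1, "wy": 5, "wz": -25}, {"x": 0.032, "y": 0.01, "z": -0.435, "wx": -1.1, "wy": 5, "wz": -25}, {"x": 0.032, "y": 0.01, "z": -0.435, "wx": -1.1, "wy": 5, "wz": -25}, {"x": 0.032, "y": 0.01, "z": -0.435, "wx": -1.1, "wy": 5, "wz": -25}, {"x": 0.032, "y": 0.01, "z": -0.435, "wx": -1.1, "wy": 5, "wz": -25}, {"x": 0.032, "y": 0.01, "z": -0.435, "wx": -1.1, "wy": 5, "wz": -25}, {"x": 0.032, "y": 0.01, "z": -0.435, "wx": -1.1, "wy": 5, "wz": -25}, {"x": 0.032, "y": 0.01, "z": -0.435, "wx": -1.1, "wy": 5, "wz": -25}, {"x": 0.032, "y": 0.01, "z": -0.435, "wx": -1.1, "wy": 5, "wz": -25}, {"x": 0.032, "y": 0.01, "z": -0.435, "wx": -1.1, "wy": 5, "wz": -25}]}}

```text
time_s: 3.82
position: [0.4814, -0.327, 0.2699]
orientation: [-1.616, 0.043, -0.721]
force: [0.1, 0.5, -1.0]
opening: 1.002
```

```bash
python3 shot.py w3
```

```text
3.8167 [ 0.48135171 -0.32701165  0.26991682] [-0.6346382   0.06815409  2.00701805  0.1042139   0.63792207 -1.78742991]
```

View pics/w3.png

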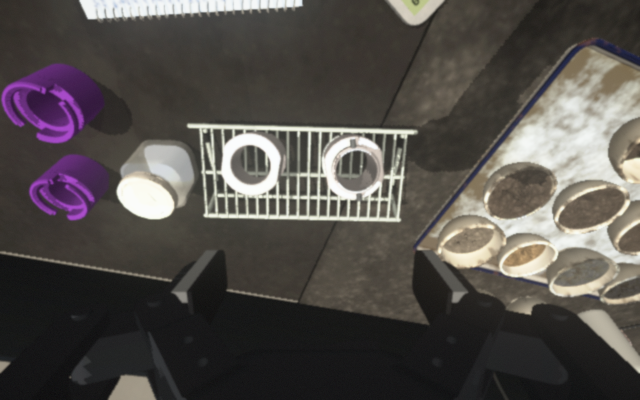

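```bash
python3 - <<'E'
import cv2,numpy as np
a=cv2.imread('pics/w3.png')[110:230,190:420]
a=cv2.resize(a,None,fx=3.4,fy=3.4,interpolation=cv2.INTER_CUBIC)
cv2.imwrite('pics/b4.png',(255*(a/255.)**2).astype('uint8'))
E
```

```text
(no output)
```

View pics/b4.png

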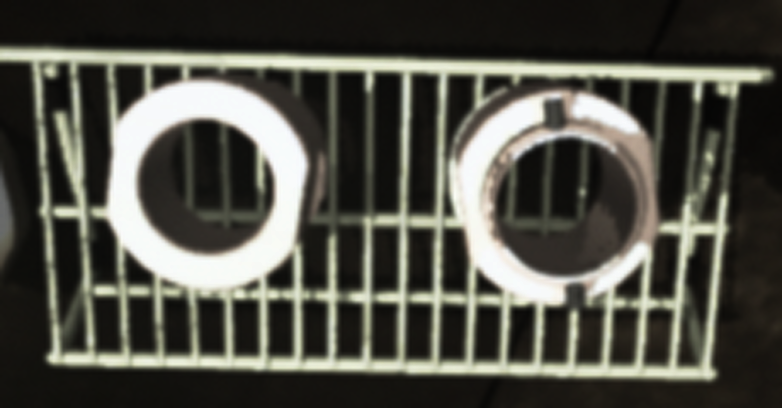

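```bash
cat > rack.py <<'E'
from go import *
import pickle
C,p,M,s=pickle.load(open('pics/w3.pkl','rb'))
px=lambda x,y:(190+x/3.4,110+y/3.4)
def meet(u,v,P,n):
    o,d=ray(C,u,v); return o+d*((P-o)@n)/(d@n)
# yaw from bars, iterate
yaw=-28.
for it in range(4):
    Mt,n=frame(yaw)
    m=onplane(C,*px(568,205),.103)
    Pm=m-.081*n   # foot
    a=[meet(*px(x,y),Pm,n) for x,y in [(0,48),(770,75),(50,358),(715,375)]]
    for i in (0,2):
        d=(a[i+1]-a[i])@Mt; print('bar ang in tool xz',np.degrees(np.arctan2(d[0],d[2])),np.linalg.norm(d))
    d=(a[1]-a[0]); yaw=np.degrees(np.arctan2(d[1],d[0]))-90; d=a[3]-a[2]; yaw=(yaw+np.degrees(np.arctan2(d[1],d[0]))-90)/2; print(yaw)
Mt,n=frame(yaw)
print('mould foot',Pm,'top',m)
pa,pb=[meet(*px(x,y),m-.0035*n,n) for x,y in [(554,112),(576,293)]]
d=(pb-pa)@Mt;print('pins',d*1000,'ang',np.degrees(np.arctan2(d[2],d[0])),'mid-ctr mm',((pa+pb)/2-m)@Mt*1000)
c=onplane(C,*px(207,187),.0295+.060*.906); print('collar top',c,'foot',c-.06*n,'rel mould foot in rack',(c-.06*n-Pm)@Mt*1000)
print('upper/lower bar x rel foot',[((q-Pm)@Mt*1000).round(1) for q in a])
E
python3 rack.py
```

```text
bar ang in tool xz 1.8488565662229564 0.27599825291945385
bar ang in tool xz 1.4431232278544035 0.25740370185083067
-29.491850091986645
bar ang in tool xz 0.5215094293756566 0.2754346275960685
bar ang in tool xz 0.3013000388876559 0.25687333354586916
-29.86471079656646
bar ang in tool xz 0.18974840648348612 0.2753004235970705
bar ang in tool xz 0.015916542710405265 0.2567504407702784
-29.95790872523187
bar ang in tool xz 0.1068232009268107 0.27526729476744183
bar ang in tool xz -0.055416182610916936 0.2567203258122718
-29.981204024355105
mould foot [ 0.58408837 -0.33903507  0.02958907] top [ 0.55442996 -0.32194081  0.103     ]
pins [5.40708621e+01 1.96834133e-14 1.00699662e+01] ang 10.549702776689301 mid-ctr mm [ 0.48243433  3.5        -0.32584268]
collar top [ 0.50851797 -0.42253472  0.08386   ] foot [ 0.53048201 -0.43520606  0.02948153] rel mould foot in rack [   1.42722209    0.78417796 -110.09023827]
upper/lower bar x rel foot [array([ -36.4,    0. , -193.8]), array([-36. ,  -0. ,  81.5]), array([  78.7,    0. , -183.5]), array([78.4, -0. , 73.2])]
```

```bash
python3 - <<'E'
from go import *
Mt,n=frame(-30); Mg=Mt@R.from_rotvec([0,np.radians(-10.5),0]).as_matrix()
f=np.array([.58409,-.33904,.0296])
delta(f+.122*n,Mg)
E
```

```text
delta xyz mm [-14.1 136.6  39. ] w deg [-0.9  -8.63  0.03] n 3.4 1.2
```

Call:
{"fn": "move_arm", "kwargs": {"deltas": [{"x": -0.014, "y": 0.136, "z": 0.039, "wx": -0.9, "wy": -8.6, "wz": 0}, {"x": -0.014, "y": 0.136, "z": 0.039, "wx": -0.9, "wy": -8.6, "wz": 0}, {"x": -0.014, "y": 0.136, "z": 0.039, "wx": -0.9, "wy": -8.6, "wz": 0}, {"x": -0.014, "y": 0.136, "z": 0.039, "wx": -0.9, "wy": -8.6, "wz": 0}, {"x": -0.014, "y": 0.136, "z": 0.039, "wx": -0.9, "wy": -8.6, "wz": 0}, {"x": -0.014, "y": 0.136, "z": 0.039, "wx": -0.9, "wy": -8.6, "wz": 0}, {"x": -0.014, "y": 0.136, "z": 0.039, "wx": -0.9, "wy": -8.6, "wz": 0}]}}

```text
time_s: 4.45
position: [0.5401, -0.3127, 0.1422]
orientation: [-1.681, -0.064, -0.598]
force: [1.1, -0.0, 1.6]
opening: 0.997
```

```bash
python3 shot.py w4
```

```text
4.45 [ 0.54007947 -0.31266965  0.14219839] [-0.52865794  0.31503425  2.04346592  0.00817962  0.34480435 -1.76717138]
```

View pics/w4.png

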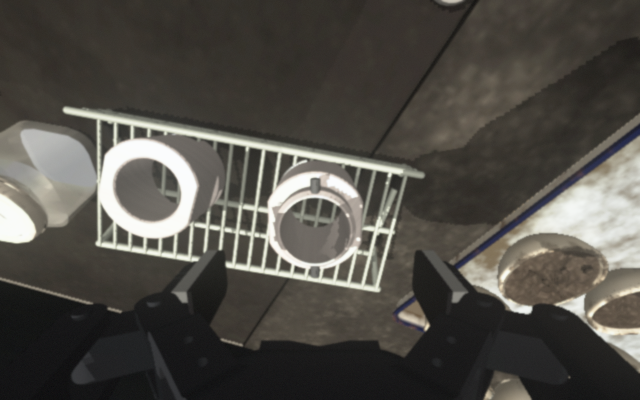

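```bash
cat > ov.py <<'E'
from go import *
import pickle
def circ(P,Mf,r,h,n=90):
    a=np.linspace(0,2*np.pi,n); return P+Mf@(np.array([r*np.cos(a),np.full(n,-h),r*np.sin(a)])) .T if 0 else (P[None]+(Mf@np.array([r*np.cos(a),np.full(n,-h),r*np.sin(a)])).T)
def draw(im,C,P,Mf,kind,sc):
    L=[(.0245,.081),(.021,.081),(.033,.066),(.033,0)] if kind=='m' else [(.033,.06),(.021,.06),(.033,0)]
    for r,h in L:
        q=proj(C,circ(P,Mf,r,h)); cv2.polylines(im,[np.int32(q*sc)],True,(0,255,0),1)
    if kind=='m':
        for s in (1,-1):
            q=proj(C,np.array([P+Mf@np.array([s*.0245,-.0775,0]),P+Mf@np.array([s*.0315,-.0775,0])])); cv2.line(im,*[tuple(int(v) for v in t*sc) for t in q],(0,0,255),1)
E
python3 - <<'E'
from ov import *
C,p,M,s=pickle.load(open('pics/w4.pkl','rb'))
im=cv2.imread('pics/w4.png'); im=cv2.resize(im,None,fx=3,fy=3,interpolation=cv2.INTER_CUBIC)
Mt,n=frame(-30); Mg=Mt@R.from_rotvec([0,np.radians(-10.5),0]).as_matrix()
draw(im,C,np.array([.58409,-.33904,.0296]),Mg,'m',3)
draw(im,C,np.array([.53048,-.4352,.0295]),Mg,'c',3)
cv2.imwrite('pics/o4.png',im[330:900,250:1050])
E
```

```text
(no output)
```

View pics/o4.png

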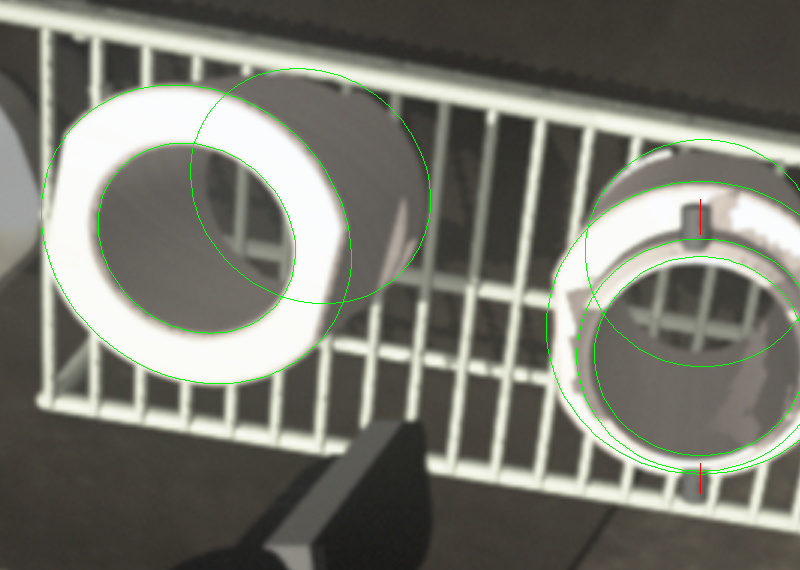

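```bash
python3 - <<'E'
from go import *
Mt,n=frame(-30); Mg=Mt@R.from_rotvec([0,np.radians(-10.5),0]).as_matrix()
f=np.array([.58409,-.33904,.0296])+Mg@np.array([.001,0,-.0012])
print(f)
delta(f+.037*n,Mg)
E
```

```text
[ 0.58453455 -0.34044867  0.03010796]
delta xyz mm [-0.8 87.1 -1.3] w deg [0.01 0.01 0.17] n 2.1 0.0
```

Call:
{"fn": "move_arm", "kwargs": {"deltas": [{"x": -0.0008, "y": 0.03, "z": -0.0013, "wx": 0, "wy": 0, "wz": 0}, {"x": -0.0008, "y": 0.06, "z": -0.0013, "wx": 0, "wy": 0, "wz": 0}, {"x": -0.0008, "y": 0.087, "z": -0.0013, "wx": 0, "wy": 0, "wz": 0}, {"x": -0.0008, "y": 0.087, "z": -0.0013, "wx": 0, "wy": 0, "wz": 0}, {"x": -0.0008, "y": 0.087, "z": -0.0013, "wx": 0, "wy": 0, "wz": 0}, {"x": -0.0008, "y": 0.087, "z": -0.0013, "wx": 0, "wy": 0, "wz": 0}]}}

```text
time_s: 5.0
position: [0.5712, -0.333, 0.0658]
orientation: [-1.682, -0.065, -0.601]
force: [0.5, -0.2, 0.5]
opening: 1.0
```

```bash
python3 shot.py w5
```

```text
5.0 [ 0.57119248 -0.33304915  0.06575421] [-0.53203141  0.49076463  2.00262936  0.01822994  0.20702038 -1.77943266]
```

View pics/w5.png

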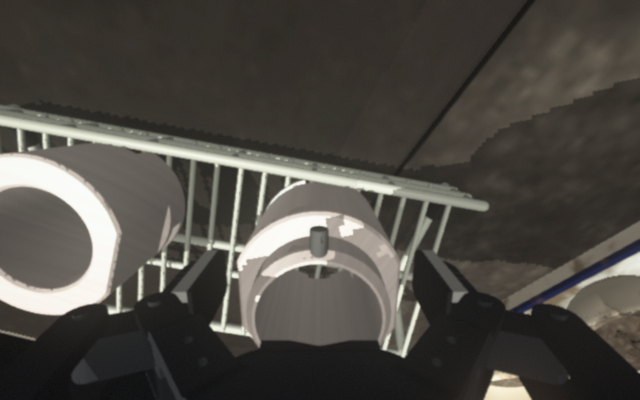

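The mould sits between the open fingers, with its pin at (318,241). Closing now.

Call:
{"fn": "move_arm", "kwargs": {"deltas": [{"x": 0, "y": 0, "z": 0, "wx": 0, "wy": 0, "wz": 0}, {"x": 0, "y": 0, "z": 0, "wx": 0, "wy": 0, "wz": 0}, {"x": 0, "y": 0, "z": 0, "wx": 0, "wy": 0, "wz": 0}, {"x": 0, "y": 0, "z": 0, "wx": 0, "wy": 0, "wz": 0}, {"x": 0, "y": 0, "z": 0, "wx": 0, "wy": 0, "wz": 0}, {"x": 0, "y": 0, "z": 0, "wx": 0, "wy": 0, "wz": 0}, {"x": 0, "y": 0, "z": 0, "wx": 0, "wy": 0, "wz": 0}, {"x": 0, "y": 0, "z": 0, "wx": 0, "wy": 0, "wz": 0}], "fingers": 0}}

```text
time_s: 5.72
position: [0.5718, -0.3335, 0.0683]
orientation: [-1.683, -0.068, -0.604]
force: [-7.2, 3.3, 14.3]
opening: 0.696
```

```bash
python3 shot.py w6;  python3 - <<'E'
from ov import *
C,p,M,s=pickle.load(open('pics/w6.pkl','rb'))
im=cv2.imread('pics/w6.png'); im=cv2.resize(im,None,fx=3,fy=3,interpolation=cv2.INTER_CUBIC)
draw(im,C,p+M@np.array([0,.037,0]),M,'m',3)
cv2.imwrite('pics/o6.png',im[480:1080,560:1360])
E
```

```text
5.7167 [ 0.57183515 -0.33345737  0.06834723] [-0.53207953  0.48673042  2.00268024  0.01828495  0.20741335 -1.77929736]
```

View pics/o6.png

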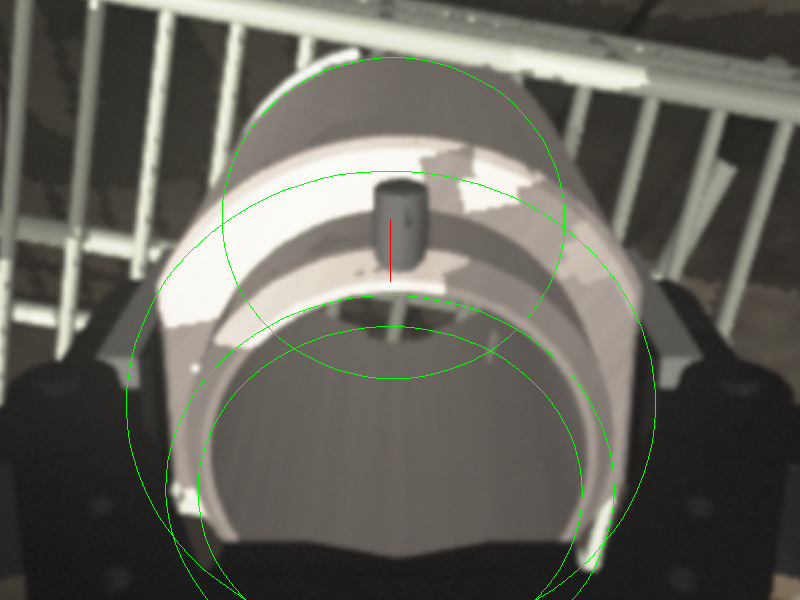

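```bash
cat > fit6.py <<'E'
from ov import *
C,p,M,s=pickle.load(open('pics/w6.pkl','rb'))
px=lambda x,y:np.array([(560+x)/3,(480+y)/3])
# model pts in mould frame (x, up, z) with up from foot
pts=[((-.0315,.0775,0),(400,188)),((-.021,.081,0),(400,295)),((-.033,.066,0),(400,137)),((-.033,0,0),(395,52)),((-.0245,.081,0),(400,267))]
from scipy.optimize import least_squares
def res(t,full=False):
    dx,dz,h,a=t; Rz=R.from_rotvec([0,0,a]).as_matrix()
    r=[]
    for m,o in pts:
        loc=Rz@np.array([m[0],-(m[1]-.045),m[2]])+np.array([dx,h-.045,dz])
        q=proj(C,p+M@loc)[0]; r+=list(q-px(*o))
    # bore width
    for sgn,o in ((-1,212),(1,588)):
        a_=np.linspace(0,2*np.pi,60); best=None
        loc=(Rz@np.array([.021*np.cos(a_),np.full(60,-(.081-.045)),.021*np.sin(a_)])).T+np.array([dx,h-.045,dz])
        q=proj(C,p+loc@M.T); e=(q[:,0].max() if sgn>0 else q[:,0].min())-px(o,0)[0]; r.append(e)
    return np.array(r)
for fixa in (True,False):
    if fixa: o=least_squares(lambda t:res([*t,0]),[0,0,.037])
    else: o=least_squares(res,[0,0,.037,0])
    print(o.x,np.round(o.fun,1))
E
python3 fit6.py
```

```text
[-0.00219356  0.0010011   0.04001457] [-0.   0.6 -0.1 -0.2 -0.1  2.7  1.3 -3.  -0.1 -1.1 -0.1 -0.3]
[-0.0019138   0.00099957  0.03893023 -0.01949304] [-0.   0.  -0.1 -0.5 -0.1  2.7  1.3 -0.8 -0.1 -1.5 -0.8  0.4]
```

```bash
python3 - <<'E'
from go import *
b=np.array([.6155,.0825])
for y in (169.4,):
    Mt,_=frame(y,0); a=np.radians(y)
    t=np.r_[b+.06*np.array([np.cos(a),np.sin(a)]),.30]; print(t)
    delta(t,Mt)
    delta([.57,-.20,.30])
E
```

```text
[0.55652388 0.09353708 0.3       ]
delta xyz mm [ -37.4 -306.6  375.2] w deg [-36.62 167.06   9.76] n 11.7 23.9
delta xyz mm [  58.3 -238.5  105.9] w deg [0. 0. 0.] n 6.4 0.0
```

Call:
{"fn": "move_arm", "kwargs": {"deltas": [{"x": 0, "y": -0.04, "z": 0, "wx": 0, "wy": 0, "wz": 0}, {"x": 0, "y": -0.08, "z": 0, "wx": 0, "wy": 0, "wz": 0}, {"x": 0, "y": -0.12, "z": 0, "wx": 0, "wy": 0, "wz": 0}, {"x": 0, "y": -0.16, "z": 0, "wx": 0, "wy": 0, "wz": 0}, {"x": -0.037, "y": -0.306, "z": 0.375, "wx": -36.6, "wy": 167.0, "wz": 9.8}, {"x": -0.037, "y": -0.306, "z": 0.375, "wx": -36.6, "wy": 167.0, "wz": 9.8}, {"x": -0.037, "y": -0.306, "z": 0.375, "wx": -36.6, "wy": 167.0, "wz": 9.8}, {"x": -0.037, "y": -0.306, "z": 0.375, "wx": -36.6, "wy": 167.0, "wz": 9.8}, {"x": -0.037, "y": -0.306, "z": 0.375, "wx": -36.6, "wy": 167.0, "wz": 9.8}, {"x": -0.037, "y": -0.306, "z": 0.375, "wx": -36.6, "wy": 167.0, "wz": 9.8}, {"x": -0.037, "y": -0.306, "z": 0.375, "wx": -36.6, "wy": 167.0, "wz": 9.8}, {"x": -0.037, "y": -0.306, "z": 0.375, "wx": -36.6, "wy": 167.0, "wz": 9.8}, {"x": -0.037, "y": -0.306, "z": 0.375, "wx": -36.6, "wy": 167.0, "wz": 9.8}, {"x": -0.037, "y": -0.306, "z": 0.375, "wx": -36.6, "wy": 167.0, "wz": 9.8}, {"x": -0.037, "y": -0.306, "z": 0.375, "wx": -36.6, "wy": 167.0, "wz": 9.8}, {"x": -0.037, "y": -0.306, "z": 0.375, "wx": -36.6, "wy": 167.0, "wz": 9.8}, {"x": -0.037, "y": -0.306, "z": 0.375, "wx": -36.6, "wy": 167.0, "wz": 9.8}]}}

```text
time_s: 7.18
position: [0.557, 0.0977, 0.3007]
orientation: [-1.282, 0.992, -1.523]
force: [0.3, -0.5, -4.6]
opening: 0.693
```

```bash
python3 - <<'E'
from go import *
y=169.4;Mt,_=frame(y,0)
delta([.5565,.0935,.30],Mt)
s=robot.state();print(s['joint_positions'],s['force'])
E
```

```text
delta xyz mm [ 3.8  1.8 -0.4] w deg [-20.23  96.5    4.95] n 0.1 13.8
[ 0.35688211  0.19574442  1.75078752 -0.34595497  1.19367763  0.54056099] [ 0.27836976 -0.53248419 -4.60132241]
```

Call:
{"fn": "move_arm", "kwargs": {"deltas": [{"x": 0.004, "y": 0.002, "z": 0, "wx": -20.2, "wy": 96.5, "wz": 5}, {"x": 0.004, "y": 0.002, "z": 0, "wx": -20.2, "wy": 96.5, "wz": 5}, {"x": 0.004, "y": 0.002, "z": 0, "wx": -20.2, "wy": 96.5, "wz": 5}, {"x": 0.004, "y": 0.002, "z": 0, "wx": -20.2, "wy": 96.5, "wz": 5}, {"x": 0.004, "y": 0.002, "z": 0, "wx": -20.2, "wy": 96.5, "wz": 5}, {"x": 0.004, "y": 0.002, "z": 0, "wx": -20.2, "wy": 96.5, "wz": 5}, {"x": 0.004, "y": 0.002, "z": 0, "wx": -20.2, "wy": 96.5, "wz": 5}, {"x": 0.004, "y": 0.002, "z": 0, "wx": -20.2, "wy": 96.5, "wz": 5}, {"x": 0.004, "y": 0.002, "z": 0, "wx": -20.2, "wy": 96.5, "wz": 5}, {"x": 0.004, "y": 0.002, "z": 0, "wx": -20.2, "wy": 96.5, "wz": 5}, {"x": 0.004, "y": 0.002, "z": 0, "wx": -20.2, "wy": 96.5, "wz": 5}, {"x": 0.004, "y": 0.002, "z": 0, "wx": -20.2, "wy": 96.5, "wz": 5}, {"x": 0.004, "y": 0.002, "z": 0, "wx": -20.2, "wy": 96.5, "wz": 5}, {"x": 0.004, "y": 0.002, "z": 0, "wx": -20.2, "wy": 96.5, "wz": 5}, {"x": 0.004, "y": 0.002, "z": 0, "wx": -20.2, "wy": 96.5, "wz": 5}, {"x": 0.004, "y": 0.002, "z": 0, "wx": -20.2, "wy": 96.5, "wz": 5}]}}

```text
time_s: 8.52
position: [0.5563, 0.0928, 0.2999]
orientation: [-0.195, -2.126, 2.127]
force: [1.2, -0.8, -4.5]
opening: 0.693
```

```bash
python3 shot.py w7; python3 -c "
from go import *
Mt,_=frame(169.4,0);delta([.5565,.0935,.30],Mt)"
```

```text
8.5167 [0.55628669 0.09283269 0.29992821] [ 1.62996148e-01  2.06761674e-01  1.70040509e+00 -5.41024987e-04
  1.23424051e+00  1.91630030e+00]
delta xyz mm [ 0.1 -0.1 -0.5] w deg [-0.03  0.2  -0.02] n 0.0 0.0
```

View pics/w7.png

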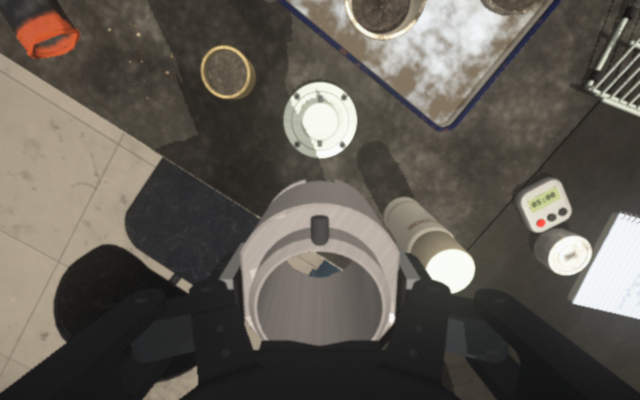

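Call:
{"fn": "move_arm", "kwargs": {"deltas": [{"x": -0.12, "y": 0, "z": 0, "wx": 0, "wy": -130, "wz": 0}, {"x": -0.12, "y": 0, "z": 0, "wx": 0, "wy": -130, "wz": 0}, {"x": -0.12, "y": 0, "z": 0, "wx": 0, "wy": -130, "wz": 0}, {"x": -0.12, "y": 0, "z": 0, "wx": 0, "wy": -130, "wz": 0}, {"x": -0.12, "y": 0, "z": 0, "wx": 0, "wy": -130, "wz": 0}, {"x": -0.12, "y": 0, "z": 0, "wx": 0, "wy": -130, "wz": 0}, {"x": -0.12, "y": 0, "z": 0, "wx": 0, "wy": -130, "wz": 0}, {"x": -0.12, "y": 0, "z": 0, "wx": 0, "wy": -130, "wz": 0}, {"x": -0.12, "y": 0, "z": 0, "wx": 0, "wy": -130, "wz": 0}, {"x": -0.12, "y": 0, "z": 0, "wx": 0, "wy": -130, "wz": 0}, {"x": -0.12, "y": 0, "z": 0, "wx": 0, "wy": -130, "wz": 0}, {"x": -0.12, "y": 0, "z": 0, "wx": 0, "wy": -130, "wz": 0}, {"x": -0.12, "y": 0, "z": 0, "wx": 0, "wy": -130, "wz": 0}, {"x": -0.12, "y": 0, "z": 0, "wx": 0, "wy": -130, "wz": 0}, {"x": -0.12, "y": 0, "z": 0, "wx": 0, "wy": -130, "wz": 0}, {"x": -0.12, "y": 0, "z": 0, "wx": 0, "wy": -130, "wz": 0}, {"x": -0.12, "y": 0, "z": 0, "wx": 0, "wy": -130, "wz": 0}, {"x": -0.12, "y": 0, "z": 0, "wx": 0, "wy": -130, "wz": 0}, {"x": -0.12, "y": 0, "z": 0, "wx": 0, "wy": -130, "wz": 0}]}}

```text
time_s: 10.15
position: [0.6743, 0.0717, 0.2996]
orientation: [-1.414, 0.814, -0.814]
force: [-0.6, -0.0, -4.6]
opening: 0.688
```

```bash
python3 -c "
from go import *
Mt,_=frame(-10.6,0);delta([.6745,.0715,.30],Mt)"
```

```text
delta xyz mm [ 0.3 -0.4  0. ] w deg [ 7.000e-02 -4.928e+01  2.000e-02] n 0.0 6.9
```

Call:
{"fn": "move_arm", "kwargs": {"deltas": [{"x": 0, "y": 0, "z": 0, "wx": 0, "wy": -49.3, "wz": 0}, {"x": 0, "y": 0, "z": 0, "wx": 0, "wy": -49.3, "wz": 0}, {"x": 0, "y": 0, "z": 0, "wx": 0, "wy": -49.3, "wz": 0}, {"x": 0, "y": 0, "z": 0, "wx": 0, "wy": -49.3, "wz": 0}, {"x": 0, "y": 0, "z": 0, "wx": 0, "wy": -49.3, "wz": 0}, {"x": 0, "y": 0, "z": 0, "wx": 0, "wy": -49.3, "wz": 0}, {"x": 0, "y": 0, "z": 0, "wx": 0, "wy": -49.3, "wz": 0}, {"x": 0, "y": 0, "z": 0, "wx": 0, "wy": -49.3, "wz": 0}, {"x": 0, "y": 0, "z": 0, "wx": 0, "wy": -49.3, "wz": 0}]}}

```text
time_s: 10.9
position: [0.6742, 0.072, 0.2995]
orientation: [-1.567, 0.149, -0.148]
force: [-0.6, -0.4, -5.3]
opening: 0.689
```

```bash
python3 shot.py w8; python3 - <<'E'
import cv2,numpy as np
a=[]
for n,r,c in (('w7',70,270),('w8',70,270)):
    x=cv2.imread(f'pics/{n}.png')[r:r+100,c:c+100]; x=cv2.resize(x,None,fx=4,fy=4,interpolation=cv2.INTER_CUBIC); a.append((255*(x/255.)**2).astype('uint8'))
cv2.imwrite('pics/b78.png',np.hstack(a))
E
```

```text
10.9 [0.67422495 0.07197177 0.2994769 ] [ 1.04770265e-01  3.92660157e-01  1.44696894e+00 -1.35192812e-03
  1.30297360e+00 -1.27661928e+00]
```

View pics/b78.png

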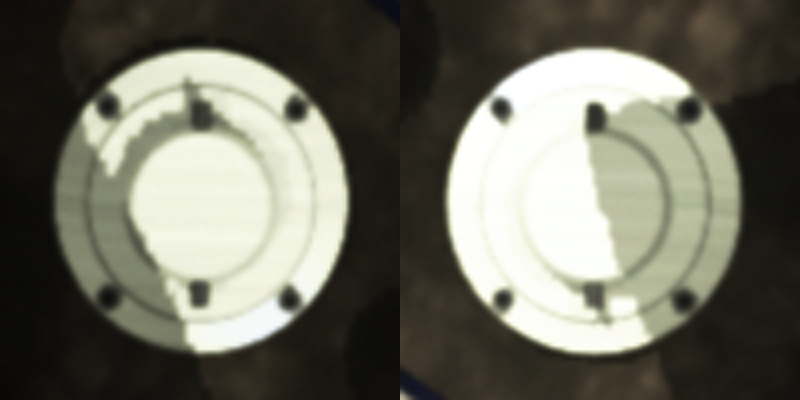

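View pics/w8.png

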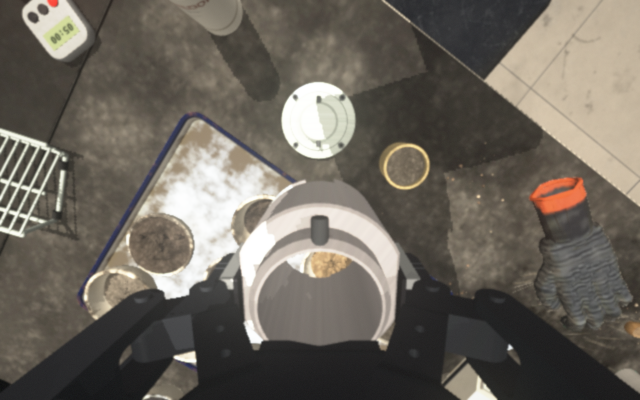

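```bash
cat > base2.py <<'E'
from ov import *
from scipy.optimize import least_squares
out=[]
for n,pp in (('w7',((320,98.75),(320,143.25))),('w8',((318.75,99.25),(318.5,143.5)))):
    C,p,M,s=pickle.load(open(f'pics/{n}.pkl','rb'))
    im=cv2.imread(f'pics/{n}.png'); g=cv2.GaussianBlur(cv2.cvtColor(im,cv2.COLOR_BGR2GRAY),(3,3),0).astype(np.float32)
    a,b=[onplane(C,*q,.0255) for q in pp]
    print(n,'pins mid',(a+b)[:2]/2,'ang',np.degrees(np.arctan2(*(b-a)[1::-1])),'d',np.hypot(*(a-b)[:2]))
    c=(a+b)[:2]/2; z=.014;r=.048
    for it in range(5):
        pts=[]
        for t in np.linspace(0,2*np.pi,180,endpoint=False):
            rr=np.linspace(r-.006,r+.006,60); P=np.c_[c[0]+rr*np.cos(t),c[1]+rr*np.sin(t),np.full(60,z)]
            q=proj(C,P).astype(np.float32); v=cv2.remap(g,q[:,0].copy(),q[:,1].copy(),cv2.INTER_LINEAR).ravel()
            d=np.gradient(v);k=np.argmin(d)
            if d[k]<-3: pts.append(P[k,:2])
        pts=np.array(pts);o=least_squares(lambda t:np.hypot(*(pts-t[:2]).T)-t[2],[*c,r],loss='soft_l1',f_scale=.0005); c=o.x[:2]
    print(' circ',o.x*1000,len(pts),np.sqrt(np.mean(o.fun**2))*1000)
    out.append((c,(a+b)[:2]/2,M))
for k in (0,1):
    m=(out[0][k]+out[1][k])/2; print('avg',m)
    for o in out: print('  bias in tool',((np.r_[o[k]-m,0])@o[2]*1000).round(2))
E
python3 base2.py
```

```text
w7 pins mid [0.61489542 0.08151395] ang 169.6723616727819 d 0.05438028718700478
 circ [615.28375636  81.69749567  47.68867469] 179 0.3527123912872337
w8 pins mid [0.61588078 0.08236969] ang -11.112875828297371 d 0.05404493427874328
 circ [615.04185986  81.56299098  47.89738374] 178 0.37104186757209767
avg [0.61516281 0.08163024]
  bias in tool [-0.11  0.   -0.09]
  bias in tool [-0.11  0.   -0.09]
avg [0.6153881  0.08194182]
  bias in tool [0.41 0.   0.51]
  bias in tool [ 0.4  -0.    0.51]
```

```bash
python3 - <<'E'
from ov import *
C,p,M,s=pickle.load(open('pics/w8.pkl','rb'))
im0=cv2.imread('pics/w8.png'); im=cv2.resize(im0,None,fx=4,fy=4,interpolation=cv2.INTER_CUBIC)
a=im.copy()
draw(a,C,p+M@np.array([0,.040,0]),M,'m',4)
cv2.imwrite('pics/o8.png',a[690:1290,880:1680])
E
```

```text
(no output)
```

View pics/o8.png

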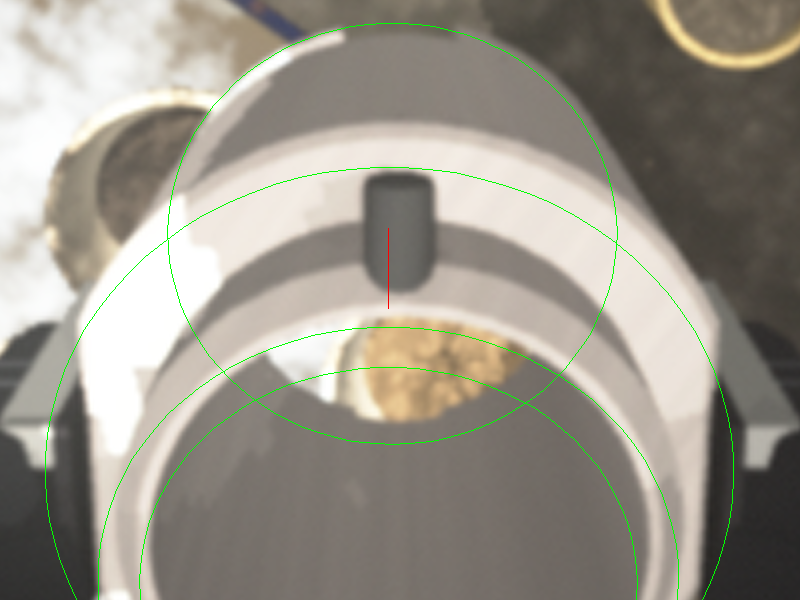

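```bash
cat > fit8.py <<'E'
from ov import *
from scipy.optimize import least_squares
def fit(C,p,M,px,obs,hb=.040):
    # obs: list of (r,height,kind,val) kind 'y': top-most row ; 'l','r': extreme columns ; 'pt'
    A=np.linspace(0,2*np.pi,240)
    def model(t):
        dx,dz,h,a,b=t; Rz=R.from_rotvec([b,0,a]).as_matrix(); r=[]
        T=lambda L:p+(L@Rz.T+np.array([dx,0,dz]))@M.T   # rotation about TCP
        for ra,ht,k,v in obs:
            if k=='pin':
                q=proj(C,T(np.array([[-ra,h-ht,0]])))[0]; w=px(*v); r+=[q[0]-w[0],q[1]-w[1]]; continue
            q=proj(C,T(np.c_[ra*np.cos(A),np.full(240,h-ht),ra*np.sin(A)]))
            if k=='y': r.append(q[:,1].min()-px(0,v)[1])
            if k=='l': r.append(q[:,0].min()-px(v,0)[0])
            if k=='r': r.append(q[:,0].max()-px(v,0)[0])
        return np.array(r)
    return model
if __name__=='__main__':
    C,p,M,s=pickle.load(open('pics/w8.pkl','rb'))
    px=lambda x,y:np.array([(880+x)/4,(690+y)/4])
    obs=[(.0315,.0775,'pin',(400,185)),(.0245,.0775,'pin',(400,283)),(.021,.081,'y',308),(.0245,.081,'y',264),(.033,.066,'y',125),(.033,0,'y',28),(.021,.081,'l',150),(.021,.081,'r',650)]
    m=fit(C,p,M,px,obs)
    for free in (0,1):
        f=(lambda t:m([*t,0,0])) if not free else (lambda t:m([*t,0]))
        o=least_squares(f,[0,0,.04]+([0] if free else [])); print(o.x,np.round(o.fun,1))
E
python3 fit8.py
```

```text
[-0.00223722  0.00095237  0.04418496] [ 0.1  0.2  0.  -4.7  2.9  4.1  1.3 -6.5  2.2 -2.4]
[-0.00120594  0.00094618  0.04063663 -0.05820756] [ 0.1 -1.3  0.  -5.4  2.2  2.9  1.5  0.   0.1 -0.3]
```

```bash
python3 - <<'E'
from ov import *
C,p,M,s=pickle.load(open('pics/w8.pkl','rb'))
im0=cv2.imread('pics/w8.png'); im=cv2.resize(im0,None,fx=4,fy=4,interpolation=cv2.INTER_CUBIC)
o=[]
for t in ([-.0012,.00095,.0406,-.058],[-.0022,.00095,.0442,0]):
    a=im.copy(); Rz=R.from_rotvec([0,0,t[3]]).as_matrix()
    draw(a,C,p+M@(Rz@np.array([0,t[2],0])+np.array([t[0],0,t[1]])),M@Rz,'m',4)
    o.append(cv2.resize(a[690:1290,880:1680],None,fx=.5,fy=.5,interpolation=cv2.INTER_AREA) if 0 else a[660:1160,950:1620])
cv2.imwrite('pics/o8a.png',o[0]);cv2.imwrite('pics/o8b.png',o[1])
E
```

```text
(no output)
```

View pics/o8a.png

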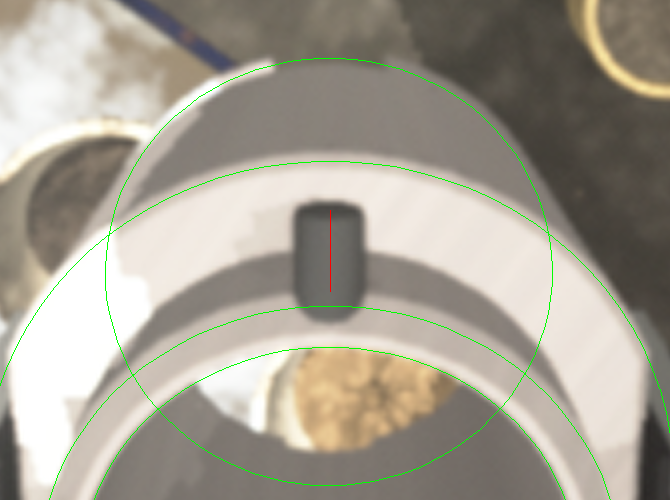

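View pics/o8b.png

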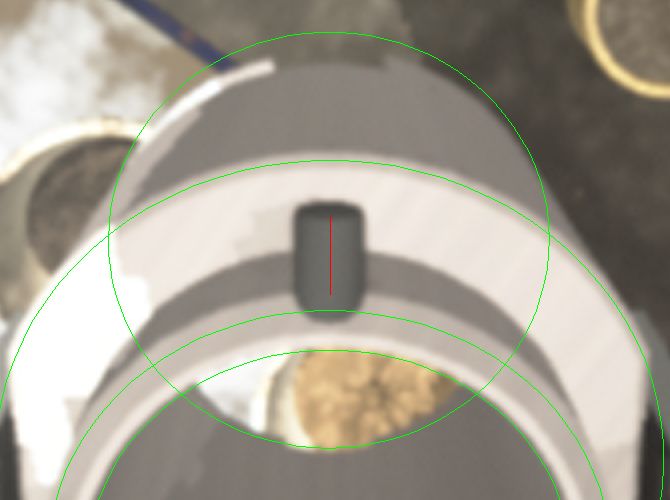

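```bash
cat >> go.py <<'E'
B=np.array([.6152,.0816,.014])
def place(foot,yaw,a,off):
    F,_=frame(yaw,0); Mt=F@R.from_rotvec([0,0,-a]).as_matrix()
    return foot-Mt@np.array(off),Mt
E
python3 - <<'E'
from go import *
import pickle
C,p,M,s=pickle.load(open('pics/w8.pkl','rb'))
for uv in ((405,143),(405,187),(380,165),(232,215),(255,197)):
    for z in (.04,): q=onplane(C,*uv,z); print(uv,q,np.linalg.norm(q[:2]-B[:2]),np.degrees(np.arctan2(*(q-B)[1::-1])))
t,Mt=place(B+[0,0,.024],-10.7,-.055,[.0011,.0405,.0005]); print(t); delta(t,Mt)
E
```

```text
(405, 143) [0.66051586 0.18264942 0.04      ] 0.11074526054497476 65.84603545500832
(405, 187) [0.71601299 0.17624174 0.04      ] 0.13827623198592526 43.19155440042082
(380, 165) [0.68188361 0.14857759 0.04      ] 0.09451297079743066 45.126019784018894
(232, 215) [ 0.7112699  -0.05188465  0.04      ] 0.16446147241335982 -54.25715264036994
(255, 197) [ 0.69308669 -0.01622117  0.04      ] 0.12504127014847338 -51.47266732325029
[0.61621559 0.08089925 0.07849923]
delta xyz mm [-58.6 221.1  -1.8] w deg [ 0.08 -0.15  3.12] n 5.5 0.4
```

Call:
{"fn": "move_arm", "kwargs": {"deltas": [{"x": -0.0586, "y": 0.05, "z": -0.0018, "wx": 0, "wy": -0.1, "wz": 3.1}, {"x": -0.0586, "y": 0.08, "z": -0.0018, "wx": 0, "wy": -0.1, "wz": 3.1}, {"x": -0.0586, "y": 0.11, "z": -0.0018, "wx": 0, "wy": -0.1, "wz": 3.1}, {"x": -0.0586, "y": 0.14, "z": -0.0018, "wx": 0, "wy": -0.1, "wz": 3.1}, {"x": -0.0586, "y": 0.17, "z": -0.0018, "wx": 0, "wy": -0.1, "wz": 3.1}, {"x": -0.0586, "y": 0.2, "z": -0.0018, "wx": 0, "wy": -0.1, "wz": 3.1}, {"x": -0.0586, "y": 0.215, "z": -0.0018, "wx": 0, "wy": -0.1, "wz": 3.1}, {"x": -0.0586, "y": 0.221, "z": -0.0018, "wx": 0, "wy": -0.1, "wz": 3.1}, {"x": -0.0586, "y": 0.221, "z": -0.0018, "wx": 0, "wy": -0.1, "wz": 3.1}, {"x": -0.0586, "y": 0.221, "z": -0.0018, "wx": 0, "wy": -0.1, "wz": 3.1}]}}

```text
time_s: 11.78
position: [0.6169, 0.081, 0.0793]
orientation: [-1.561, 0.191, -0.106]
force: [0.1, 0.3, -3.9]
opening: 0.692
```

```bash
python3 shot.py w9; python3 - <<'E'
from go import *
t,Mt=place(B+[0,0,.024],-10.7,-.055,[.0011,.0405,.0005]); delta(t,Mt); print(robot.state()['force'])
im=cv2.imread('pics/w9.png'); cv2.imwrite('pics/w9z.png',cv2.resize(im[130:300,210:430],None,fx=3.5,fy=3.5,interpolation=cv2.INTER_CUBIC))
for c in ('scene','side'): cv2.imwrite(f'pics/c9{c}.png',robot.grab_frame(c))
a=cv2.imread('pics/c9scene.png')[200:330,310:430];b=cv2.imread('pics/c9side.png')[190:320,360:480]
cv2.imwrite('pics/c9.png',cv2.resize(np.hstack([a,b]),None,fx=3.3,fy=3.3,interpolation=cv2.INTER_CUBIC))
E
```

```text
11.7833 [0.61692406 0.0810231  0.07929863] [ 0.1200825   0.55857536  1.71827451  0.0191372   0.91630194 -1.27350639]
delta xyz mm [-1.   1.5 -0.4] w deg [ 0.04 -0.12  0.14] n 0.0 0.0
[ 0.0193398   0.44088725 -4.5061381 ]
```

View pics/w9z.png

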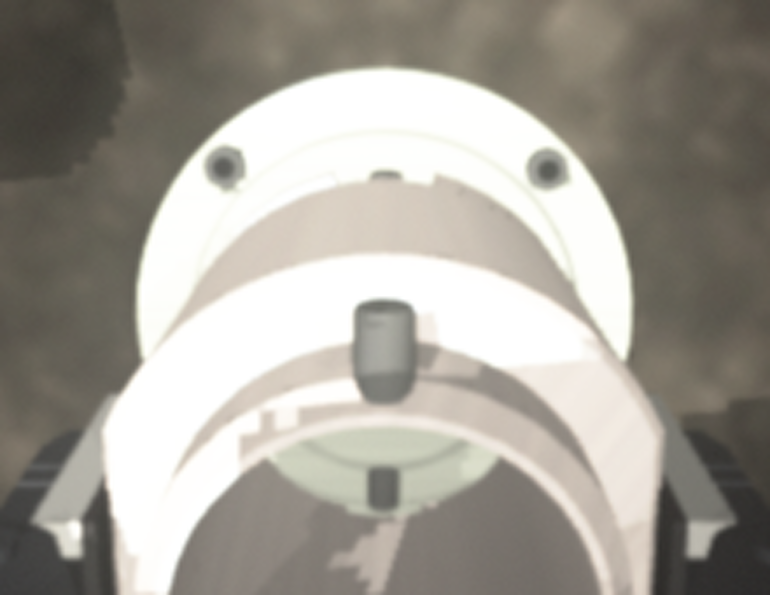

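View pics/c9.png

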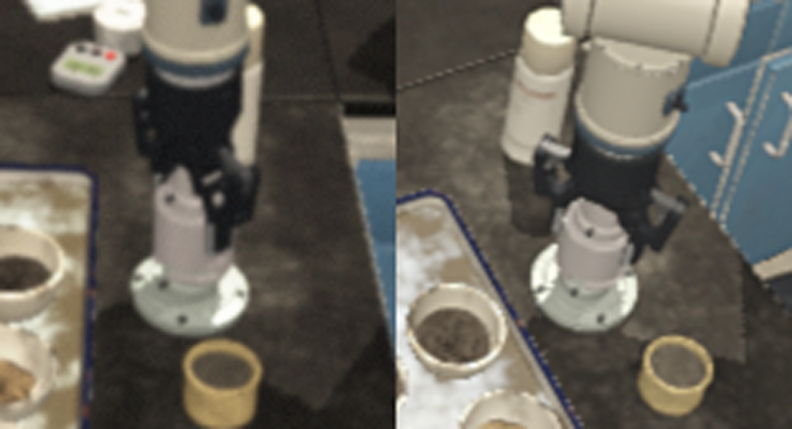

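```bash
python3 - <<'E'
from ov import *
from scipy.optimize import least_squares
C,p,M,s=pickle.load(open('pics/w9.pkl','rb'))
g=cv2.GaussianBlur(cv2.cvtColor(cv2.imread('pics/w9.png'),cv2.COLOR_BGR2GRAY),(3,3),0).astype(np.float32)
# flange outer visible upper arc (tool -x side)
c=B[:2].copy(); r=.048
F,_=frame(-10.7,0)
for it in range(5):
    pts=[]
    for t in np.linspace(-75,75,90):
        d=-F[:2,0]*np.cos(np.radians(t))+F[:2,2]*np.sin(np.radians(t))
        rr=np.linspace(r-.005,r+.005,60); P=np.c_[c+rr[:,None]*d,np.full(60,.014)]
        q=proj(C,P).astype(np.float32); v=cv2.remap(g,q[:,0].copy(),q[:,1].copy(),cv2.INTER_LINEAR).ravel()
        k=np.argmin(np.gradient(v)); pts.append(P[k,:2])
    pts=np.array(pts);o=least_squares(lambda t:np.hypot(*(pts-t[:2]).T)-.048,c,loss='soft_l1',f_scale=.0005); c=o.x
print(c,'bias tool',(np.r_[c-B[:2],0]@M*1000).round(2),np.std(o.fun)*1000)
# foot overlay
im=cv2.resize(cv2.imread('pics/w9.png')[130:300,210:430],None,fx=3.5,fy=3.5,interpolation=cv2.INTER_CUBIC)
Cs=(C[0],C[1]-210,C[2]-130,C[3],C[4])
Rz=R.from_rotvec([0,0,-.058]).as_matrix()
draw(im,Cs,p+M@(Rz@np.array([0,.0406,0])+np.array([-.0012,0,.00095])),M@Rz,'m',3.5)
cv2.imwrite('pics/o9.png',im)
E
```

```text
[0.61531407 0.08192189] bias tool [ 0.05 -0.    0.34] 0.28969557941884294
```

View pics/o9.png

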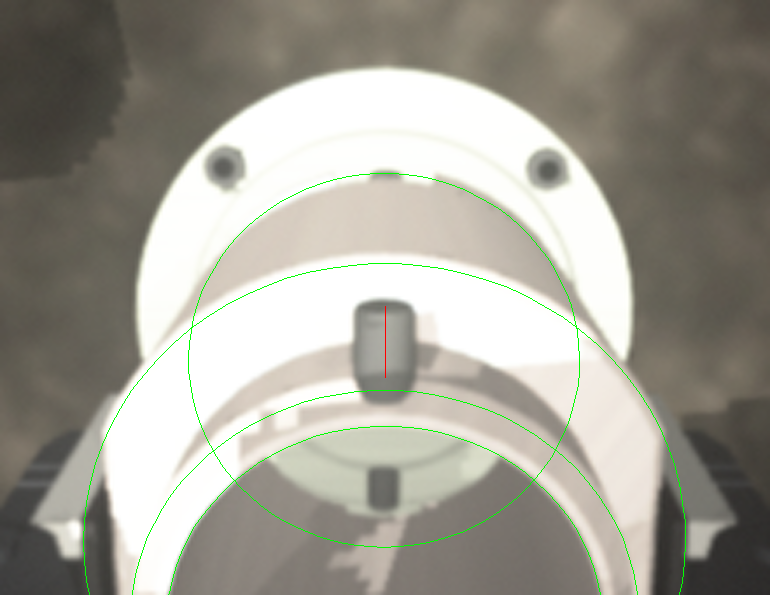

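Call:
{"fn": "move_arm", "kwargs": {"deltas": [{"x": -0.001, "y": 0.002, "z": -0.0004, "wx": 0, "wy": -0.1, "wz": 0.1}, {"x": -0.001, "y": 0.004, "z": -0.0004, "wx": 0, "wy": -0.1, "wz": 0.1}, {"x": -0.001, "y": 0.007, "z": -0.0004, "wx": 0, "wy": -0.1, "wz": 0.1}, {"x": -0.001, "y": 0.01, "z": -0.0004, "wx": 0, "wy": -0.1, "wz": 0.1}, {"x": -0.001, "y": 0.013, "z": -0.0004, "wx": 0, "wy": -0.1, "wz": 0.1}, {"x": -0.001, "y": 0.016, "z": -0.0004, "wx": 0, "wy": -0.1, "wz": 0.1}, {"x": -0.001, "y": 0.016, "z": -0.0004, "wx": 0, "wy": -0.1, "wz": 0.1}]}}

```text
time_s: 12.52
position: [0.6152, 0.0809, 0.0635]
orientation: [-1.561, 0.189, -0.104]
force: [-0.6, 0.1, -4.6]
opening: 0.698
```

```bash
cat > rel.py <<'E'
from go import *
import sys
t,Mt=place(B,-10.7,-.055,[.0011,.0405,.0005]); delta(t,Mt); s=robot.state(); print(s['force'],s['moment'],s['time_s'])
E
python3 rel.py
```

```text
delta xyz mm [1.5 8.9 0.2] w deg [0.04 0.   0.03] n 0.2 0.0
[-0.56998087  0.13535143 -4.56703322] [ 0.05442765 -0.14651646 -0.02803051] 12.5167
```

Call:
{"fn": "move_arm", "kwargs": {"deltas": [{"x": 0.0015, "y": 0.002, "z": 0.0002, "wx": 0, "wy": 0, "wz": 0}, {"x": 0.0015, "y": 0.004, "z": 0.0002, "wx": 0, "wy": 0, "wz": 0}, {"x": 0.0015, "y": 0.006, "z": 0.0002, "wx": 0, "wy": 0, "wz": 0}, {"x": 0.0015, "y": 0.008, "z": 0.0002, "wx": 0, "wy": 0, "wz": 0}, {"x": 0.0015, "y": 0.009, "z": 0.0002, "wx": 0, "wy": 0, "wz": 0}, {"x": 0.0015, "y": 0.009, "z": 0.0002, "wx": 0, "wy": 0, "wz": 0}]}}

```text
time_s: 13.02
position: [0.6166, 0.0809, 0.0547]
orientation: [-1.561, 0.188, -0.104]
force: [1.5, -1.0, -3.4]
opening: 0.69
```

```bash
python3 rel.py
```

```text
delta xyz mm [-0.4  0.2 -0.1] w deg [0.04 0.01 0.08] n 0.0 0.0
[ 1.53758068 -1.02818311 -3.39840052] [-0.17393558 -0.39590617  0.00769372] 13.0167
```

Call:
{"fn": "move_arm", "kwargs": {"deltas": [{"x": 0, "y": 0, "z": 0, "wx": 0, "wy": 0, "wz": 0}, {"x": 0, "y": 0, "z": 0, "wx": 0, "wy": 0, "wz": 0}, {"x": 0, "y": 0, "z": 0, "wx": 0, "wy": 0, "wz": 0}, {"x": 0, "y": 0, "z": 0, "wx": 0, "wy": 0, "wz": 0}, {"x": 0, "y": 0, "z": 0, "wx": 0, "wy": 0, "wz": 0}], "fingers": 0.9}}

```text
time_s: 13.43
position: [0.6166, 0.0809, 0.0548]
orientation: [-1.561, 0.188, -0.104]
force: [0.7, 1.0, -0.7]
opening: 0.904
```

```bash
python3 - <<'E'
from go import *
F,_=frame(-10.7,0); delta(np.r_[B[:2],.052],F); print(robot.state()['force'])
E
python3 shot.py w10; python3 - <<'E'
import cv2
im=cv2.imread('pics/w10.png'); cv2.imwrite('pics/w10z.png',cv2.resize(im[130:350,190:450],None,fx=2.7,fy=2.7,interpolation=cv2.INTER_CUBIC))
E
```

```text
delta xyz mm [-1.4  2.9  0.4] w deg [ 0.04  0.01 -3.07] n 0.1 0.4
[ 0.73911533  1.04935561 -0.66884357]
13.4333 [0.61663485 0.08094887 0.05480079] [ 0.1198112   0.59162434  1.72849177  0.02032661  0.87286264 -1.27786765]
```

View pics/w10z.png

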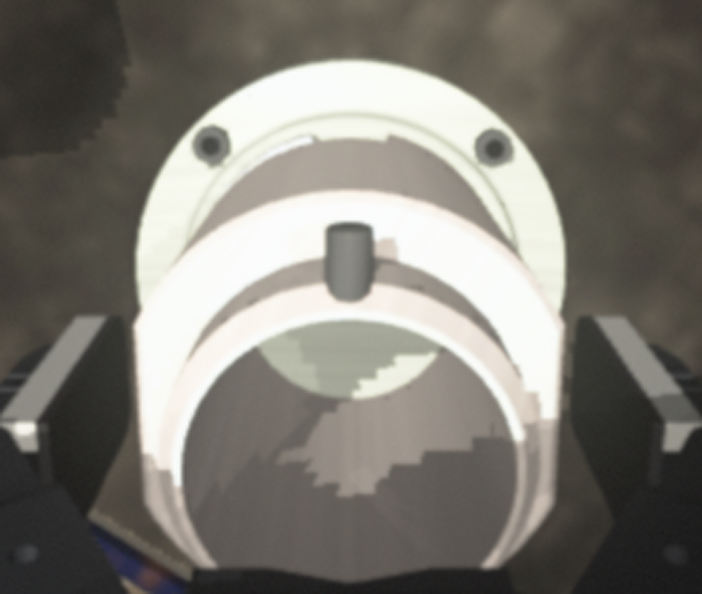

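Call:
{"fn": "move_arm", "kwargs": {"deltas": [{"x": -0.0014, "y": 0.002, "z": 0.0004, "wx": 0, "wy": 0, "wz": -3.1}, {"x": -0.0014, "y": 0.002, "z": 0.0004, "wx": 0, "wy": 0, "wz": -3.1}, {"x": -0.0014, "y": 0.002, "z": 0.0004, "wx": 0, "wy": 0, "wz": -3.1}, {"x": -0.0014, "y": 0.002, "z": 0.0004, "wx": 0, "wy": 0, "wz": -3.1}]}}

```text
time_s: 13.82
position: [0.6153, 0.0817, 0.0531]
orientation: [-1.566, 0.147, -0.146]
force: [-0.0, -0.4, 1.1]
opening: 0.899
```

Call:
{"fn": "move_arm", "kwargs": {"deltas": [{"x": 0, "y": 0, "z": 0, "wx": 0, "wy": 0, "wz": 0}, {"x": 0, "y": 0, "z": 0, "wx": 0, "wy": 0, "wz": 0}, {"x": 0, "y": 0, "z": 0, "wx": 0, "wy": 0, "wz": 0}, {"x": 0, "y": 0, "z": 0, "wx": 0, "wy": 0, "wz": 0}, {"x": 0, "y": 0, "z": 0, "wx": 0, "wy": 0, "wz": 0}], "fingers": 0}}

```text
time_s: 14.23
position: [0.616, 0.0816, 0.0535]
orientation: [-1.566, 0.146, -0.147]
force: [0.7, -0.3, 4.2]
opening: 0.697
```

```bash
python3 - <<'E'
from go import *
F,_=frame(-10.7,0); delta(np.r_[B[:2],.053],F); s=robot.state();print(s['force'],s['moment'])
E
```

```text
delta xyz mm [-0.8  0.5 -0.2] w deg [0.01 0.01 0.03] n 0.0 0.0
[ 0.6859815  -0.2803289   4.21141796] [-0.00783347 -0.04937304  0.00927523]
```

Call:
{"fn": "move_arm", "kwargs": {"deltas": [{"x": -0.0004, "y": 0, "z": 0, "wx": 0, "wy": 5, "wz": 0}, {"x": -0.0004, "y": 0, "z": 0, "wx": 0, "wy": 11, "wz": 0}, {"x": -0.0004, "y": 0, "z": 0, "wx": 0, "wy": 17, "wz": 0}, {"x": -0.0004, "y": 0, "z": 0, "wx": 0, "wy": 23, "wz": 0}, {"x": -0.0004, "y": 0, "z": 0, "wx": 0, "wy": 29, "wz": 0}, {"x": -0.0004, "y": 0, "z": 0, "wx": 0, "wy": 35, "wz": 0}, {"x": -0.0004, "y": 0, "z": 0, "wx": 0, "wy": 35, "wz": 0}]}}

```text
time_s: 14.82
position: [0.6159, 0.0814, 0.0536]
orientation: [-1.479, 0.626, -0.628]
force: [0.9, -2.4, 0.8]
opening: 0.694
```

```bash
cat > st.py <<'E'
from go import *
s,p,M=tool();print(s['time_s'],p,'yaw x',np.degrees(np.arctan2(M[1,0],M[0,0])),'F',np.round(s['force'],1),'T',np.round(s['moment'],2),s['opening'],np.round(s['joint_positions'],2))
E
python3 st.py
```

```text
14.8167 [0.61594261 0.08140245 0.05356209] yaw x -45.95692305460519 F [ 0.9 -2.4  0.8] T [-0.28 -0.16 -0.11] 0.6944371153775251 [ 0.13  0.57  1.77 -0.    0.8  -0.64]
```

Call:
{"fn": "move_arm", "kwargs": {"deltas": [{"x": -0.0003, "y": 0, "z": 0, "wx": 0, "wy": 6, "wz": 0}, {"x": -0.0003, "y": 0, "z": 0, "wx": 0, "wy": 12, "wz": 0}, {"x": -0.0003, "y": 0, "z": 0, "wx": 0, "wy": 18, "wz": 0}, {"x": -0.0003, "y": 0, "z": 0, "wx": 0, "wy": 24, "wz": 0}, {"x": -0.0003, "y": 0, "z": 0, "wx": 0, "wy": 30, "wz": 0}, {"x": -0.0003, "y": 0, "z": 0, "wx": 0, "wy": 36, "wz": 0}, {"x": -0.0003, "y": 0, "z": 0, "wx": 0, "wy": 41, "wz": 0}, {"x": -0.0003, "y": 0, "z": 0, "wx": 0, "wy": 44, "wz": 0}, {"x": -0.0003, "y": 0, "z": 0, "wx": 0, "wy": 46, "wz": 0}, {"x": -0.0003, "y": 0, "z": 0, "wx": 0, "wy": 46, "wz": 0}]}}

```text
time_s: 15.65
position: [0.6154, 0.0811, 0.0536]
orientation: [-1.195, 1.232, -1.234]
force: [-1.7, -4.6, 4.2]
opening: 0.695
```

```bash
python3 st.py
```

```text
15.65 [0.61543607 0.08107215 0.05359382] yaw x -91.83509427155857 F [-1.7 -4.6  4.2] T [-0.76  0.14 -0.03] 0.6947185413483085 [ 0.13  0.57  1.77 -0.    0.8   0.16]
```

Call:
{"fn": "move_arm", "kwargs": {"deltas": [{"x": 0, "y": 0, "z": 0, "wx": 0, "wy": 1.5, "wz": 0}, {"x": 0, "y": 0, "z": 0, "wx": 0, "wy": 3, "wz": 0}, {"x": 0, "y": 0, "z": 0, "wx": 0, "wy": 4, "wz": 0}, {"x": 0, "y": 0, "z": 0, "wx": 0, "wy": 4, "wz": 0}]}}

```text
time_s: 15.98
position: [0.6152, 0.0798, 0.0536]
orientation: [-1.163, 1.281, -1.284]
force: [-1.8, -10.2, 6.2]
opening: 0.695
```

```bash
python3 st.py
```

```text
15.9833 [0.61515133 0.07978095 0.05361931] yaw x -95.69069193657289 F [ -1.8 -10.2   6.2] T [-1.58  0.14  0.45] 0.6946983791667852 [ 0.13  0.57  1.77 -0.    0.8   0.23]
```

Call:
{"fn": "move_arm", "kwargs": {"deltas": [{"x": 0, "y": 0, "z": 0, "wx": 0, "wy": -1, "wz": 0}, {"x": 0, "y": 0, "z": 0, "wx": 0, "wy": -1, "wz": 0}, {"x": 0, "y": 0, "z": 0, "wx": 0, "wy": -1, "wz": 0}, {"x": 0, "y": 0, "z": 0, "wx": 0, "wy": -1, "wz": 0}, {"x": 0, "y": 0, "z": 0, "wx": 0, "wy": -1, "wz": 0}, {"x": 0, "y": -0.03, "z": 0, "wx": 0, "wy": -1, "wz": 0}, {"x": 0, "y": -0.07, "z": 0, "wx": 0, "wy": -1, "wz": 0}, {"x": 0, "y": -0.11, "z": 0, "wx": 0, "wy": -1, "wz": 0}, {"x": 0, "y": -0.15, "z": 0, "wx": 0, "wy": -1, "wz": 0}, {"x": 0, "y": -0.2, "z": 0, "wx": 0, "wy": -1, "wz": 0}, {"x": 0, "y": -0.2, "z": 0, "wx": 0, "wy": -1, "wz": 0}, {"x": 0, "y": -0.2, "z": 0, "wx": 0, "wy": -1, "wz": 0}], "fingers": 1}}

```text
time_s: 16.98
position: [0.6174, 0.0809, 0.2579]
orientation: [-1.166, 1.263, -1.274]
force: [0.6, -0.2, -0.4]
opening: 1.001
```

```bash
python3 st.py; python3 shot.py w11; python3 - <<'E'
import cv2
im=cv2.imread('pics/w11.png'); cv2.imwrite('pics/w11z.png',cv2.resize(im[80:250,210:430],None,fx=3.5,fy=3.5,interpolation=cv2.INTER_CUBIC))
E
```

```text
16.9833 [0.61736488 0.08091511 0.2579352 ] yaw x -94.6782461178865 F [ 0.6 -0.2 -0.4] T [-0.02  0.07  0.02] 1.0013408653679825 [ 0.13  0.33  1.63 -0.    1.18  0.21]
16.9833 [0.61736488 0.08091511 0.2579352 ] [ 0.12955992  0.33217469  1.62720544 -0.00334853  1.1758724   0.21248343]
```

View pics/w11z.png

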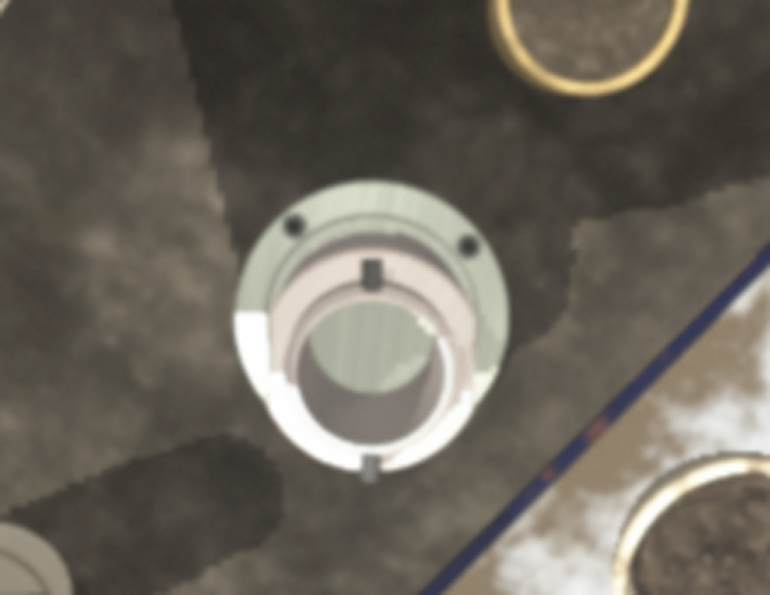

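```bash
python3 - <<'E'
from ov import *
C,p,M,s=pickle.load(open('pics/w11.pkl','rb'))
px=lambda x,y:(210+x/3.5,80+y/3.5)
a,b=[onplane(C,*px(*q),.0915) for q in ((372,274),(370,467))]
print((a+b)/2,np.hypot(*(a-b)[:2]),np.degrees(np.arctan2(*(b-a)[1::-1])))
im=cv2.resize(cv2.imread('pics/w11.png')[80:250,210:430],None,fx=3.5,fy=3.5,interpolation=cv2.INTER_CUBIC)
F,_=frame(-94.8,0); Cs=(C[0],C[1]-210,C[2]-80,C[3],C[4]); draw(im,Cs,B,F,'m',3.5); cv2.imwrite('pics/o11.png',im)
E
```

```text
[0.61557292 0.08122615 0.0915    ] 0.055292048555652534 -95.33356943783104
```

View pics/o11.png

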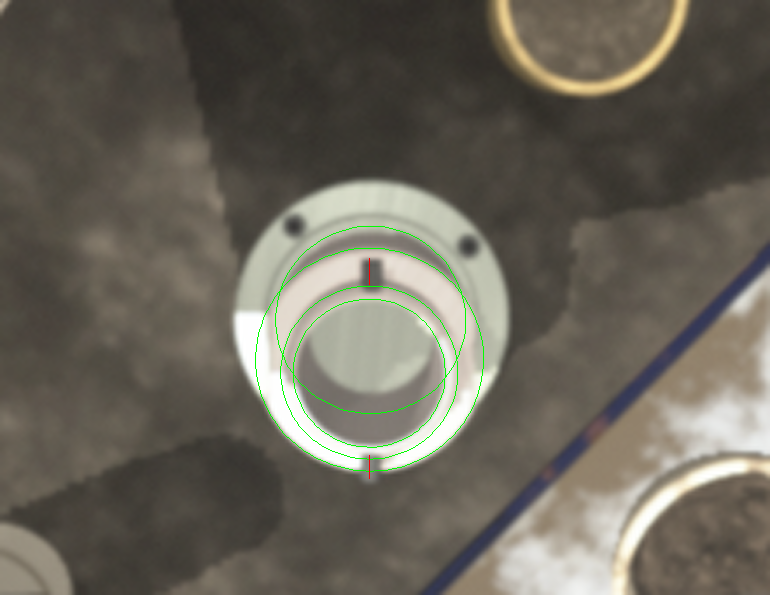

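```bash
python3 - <<'E'
from ov import *
C,p,M,s=pickle.load(open('pics/w4.pkl','rb'))
Mt,n=frame(-30)
top=np.array([.53048,-.4352,.0295])+.06*n
px=lambda x,y:((250+x)/3,(330+y)/3)
def meet(u,v,P,n):
    o,d=ray(C,u,v); return o+d*((P-o)@n)/(d@n)
for q in (((345,230),(318,340)),((65,130),(50,230))):
    a,b=[meet(*px(*t),top,n) for t in q]; d=(b-a)@Mt; print(d*1000,'ang x->z deg',np.degrees(np.arctan2(d[2],d[0])), ((a+b)/2-top)@Mt*1000)
im=cv2.imread('pics/w4.png')[110:260,80:240]; im=cv2.resize(im,None,fx=4.5,fy=4.5,interpolation=cv2.INTER_CUBIC); cv2.imwrite('pics/w4c.png',im)
E
```

```text
[ 2.61531451e+01  4.33923794e-15 -3.81692368e+00] ang x->z deg -8.303415938912101 [ 4.80623560e+00 -1.71017046e-14  2.91462214e+01]
[ 2.23179490e+01 -2.43838176e-14 -3.07615891e+00] ang x->z deg -7.847823918198504 [-7.74172018e+00 -3.24665062e-15 -2.96314671e+01]
```

View pics/w4c.png

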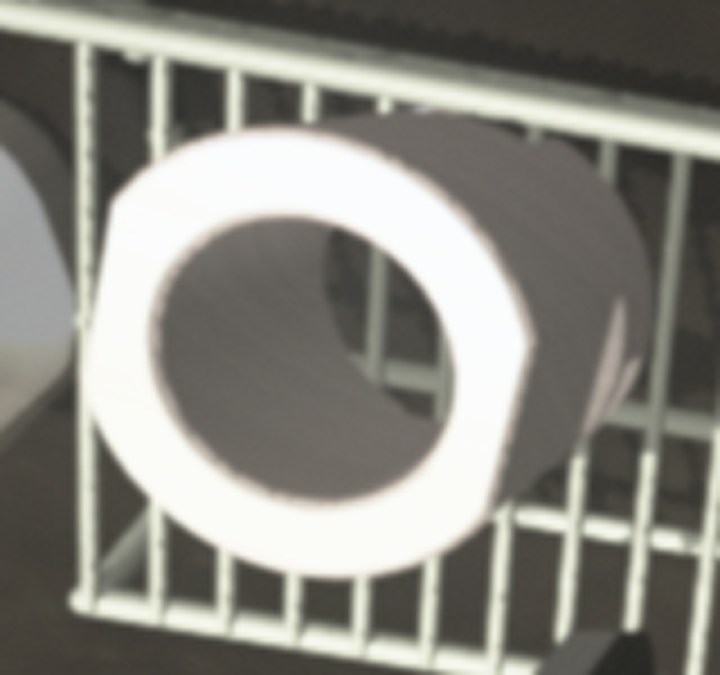

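```bash
python3 - <<'E'
from go import *
Mt,n=frame(-30); Mg=Mt@R.from_rotvec([0,np.radians(8),0]).as_matrix()
f=np.array([.53048,-.4352,.0295])
print(f+.125*n)
delta(f+.125*n,Mg)
E
```

```text
[ 0.48473023 -0.40878636  0.14278847]
delta xyz mm [498.3 113.4 -91.2] w deg [ 15.35 -55.75 -20.76] n 12.4 8.6
```

Call:
{"fn": "move_arm", "kwargs": {"deltas": [{"x": 0.498, "y": 0.05, "z": -0.091, "wx": 15.4, "wy": -55.8, "wz": -20.8}, {"x": 0.498, "y": 0.05, "z": -0.091, "wx": 15.4, "wy": -55.8, "wz": -20.8}, {"x": 0.498, "y": 0.05, "z": -0.091, "wx": 15.4, "wy": -55.8, "wz": -20.8}, {"x": 0.498, "y": 0.05, "z": -0.091, "wx": 15.4, "wy": -55.8, "wz": -20.8}, {"x": 0.498, "y": 0.05, "z": -0.091, "wx": 15.4, "wy": -55.8, "wz": -20.8}, {"x": 0.498, "y": 0.05, "z": -0.091, "wx": 15.4, "wy": -55.8, "wz": -20.8}, {"x": 0.498, "y": 0.05, "z": -0.091, "wx": 15.4, "wy": -55.8, "wz": -20.8}, {"x": 0.498, "y": 0.05, "z": -0.091, "wx": 15.4, "wy": -55.8, "wz": -20.8}, {"x": 0.498, "y": 0.05, "z": -0.091, "wx": 15.4, "wy": -55.8, "wz": -20.8}, {"x": 0.498, "y": 0.05, "z": -0.091, "wx": 15.4, "wy": -55.8, "wz": -20.8}, {"x": 0.498, "y": 0.113, "z": -0.091, "wx": 15.4, "wy": -55.8, "wz": -20.8}, {"x": 0.498, "y": 0.113, "z": -0.091, "wx": 15.4, "wy": -55.8, "wz": -20.8}, {"x": 0.498, "y": 0.113, "z": -0.091, "wx": 15.4, "wy": -55.8, "wz": -20.8}, {"x": 0.498, "y": 0.113, "z": -0.091, "wx": 15.4, "wy": -55.8, "wz": -20.8}, {"x": 0.498, "y": 0.113, "z": -0.091, "wx": 15.4, "wy": -55.8, "wz": -20.8}, {"x": 0.498, "y": 0.113, "z": -0.091, "wx": 15.4, "wy": -55.8, "wz": -20.8}], "fingers": 0.88}}

```text
time_s: 18.37
position: [0.4832, -0.4081, 0.1404]
orientation: [-1.564, 0.175, -0.859]
force: [0.7, -0.6, -0.3]
opening: 0.881
```

```bash
python3 st.py; python3 shot.py w12; python3 - <<'E'
from ov import *
C,p,M,s=pickle.load(open('pics/w12.pkl','rb'))
Mt,n=frame(-30); Mg=Mt@R.from_rotvec([0,np.radians(8),0]).as_matrix()
f=np.array([.53048,-.4352,.0295])
delta(f+.125*n,Mg)
im=cv2.resize(cv2.imread('pics/w12.png'),None,fx=3,fy=3,interpolation=cv2.INTER_CUBIC)
draw(im,C,f,Mg,'c',3)
for z in (.03,-.03):
    q=proj(C,np.array([f+Mg@np.array([t,-.06,z]) for t in (-.0135,.0135)])); cv2.line(im,*[tuple(int(v) for v in t*3) for t in q],(0,0,255),1)
cv2.imwrite('pics/o12.png',im[300:900,560:1360])
E
```

```text
18.3667 [ 0.48318245 -0.40810891  0.14039624] yaw x -38.906616037847314 F [ 0.7 -0.6 -0.3] T [0.08 0.15 0.  ] 0.8813384809883915 [-0.75  0.33  2.02  0.26  0.38 -1.88]
18.3667 [ 0.48318245 -0.40810891  0.14039624] [-0.75437084  0.33357894  2.01734484  0.26308634  0.38014291 -1.88470911]
delta xyz mm [ 1.7 -0.6 -0.4] w deg [-0.03 -0.01 -0.12] n 0.0 0.0
```

View pics/o12.png

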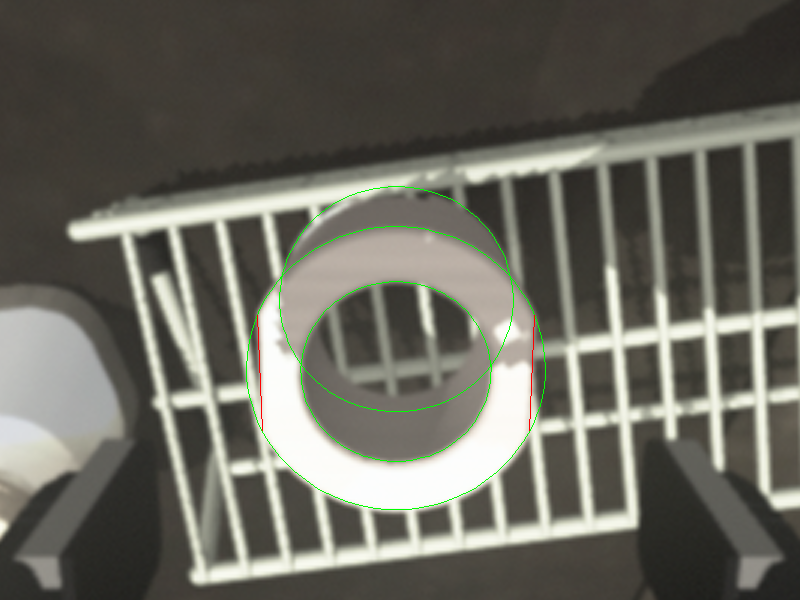

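View pics/w12.png

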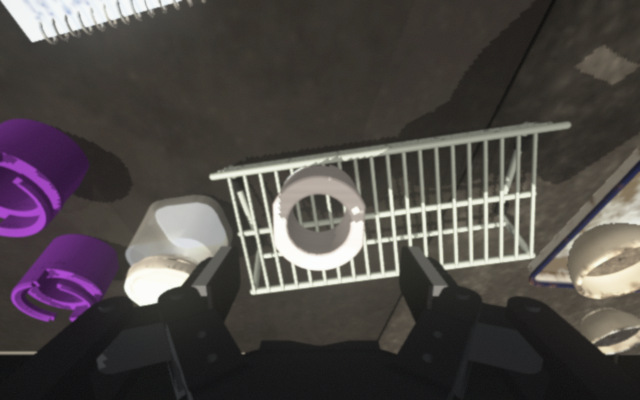

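```bash
python3 - <<'E'
from ov import *
J=[]
for n,uv in (('w3',(148,196)),('w4',(12,210)),('w12',(163,281))):
    C,p,M,s=pickle.load(open(f'pics/{n}.pkl','rb')); q=onplane(C,*uv,.082); J.append(q[:2]); print(n,q)
J=np.mean(J[:2],0)
Mt,n=frame(-30); Mg=Mt@R.from_rotvec([0,np.radians(8),0]).as_matrix(); f=np.array([.53048,-.4352,.0295])
for h in (.022,.04,.06,.08):
  for w in (.05,.057):
    for x in (-.011,.011):
      P=f+Mg@np.array([x,-h,-w]); print(h,w,x,P.round(3),'clear mm',(np.hypot(*(P[:2]-J))-.0355)*1000)
delta(f+.035*n,Mg)
E
```

```text
w3 [ 0.48874731 -0.55419268  0.082     ]
w4 [ 0.49389093 -0.53873328  0.082     ]
w12 [ 0.48019336 -0.55053859  0.082     ]
0.022 0.05 -0.011 [ 0.484 -0.464  0.042] clear mm 47.234952730156664
0.022 0.05 0.011 [ 0.5   -0.477  0.051] clear mm 34.959318684289634
0.022 0.057 -0.011 [ 0.48  -0.47   0.041] clear mm 42.18614135647879
0.022 0.057 0.011 [ 0.496 -0.482  0.051] clear mm 29.014814175614934
0.04 0.05 -0.011 [ 0.478 -0.46   0.058] clear mm 51.79810865588353
0.04 0.05 0.011 [ 0.493 -0.473  0.067] clear mm 38.256366355653945
0.04 0.057 -0.011 [ 0.474 -0.466  0.058] clear mm 47.110272610919154
0.04 0.057 0.011 [ 0.489 -0.478  0.067] clear mm 32.6988302466228
0.06 0.05 -0.011 [ 0.471 -0.456  0.076] clear mm 57.33747930015113
0.06 0.05 0.011 [ 0.486 -0.469  0.086] clear mm 42.62848425092875
0.06 0.057 -0.011 [ 0.466 -0.462  0.076] clear mm 53.02807869850681
0.06 0.057 0.011 [ 0.482 -0.474  0.085] clear mm 37.50729216765232
0.08 0.05 -0.011 [ 0.463 -0.452  0.094] clear mm 63.29028447596918
0.08 0.05 0.011 [ 0.479 -0.464  0.104] clear mm 47.63244541592167
0.08 0.057 -0.011 [ 0.459 -0.457  0.094] clear mm 59.33074001278824
0.08 0.057 0.011 [ 0.475 -0.47   0.103] clear mm 42.93426501487475
delta xyz mm [ 1.9 89.4 -0.5] w deg [-0.03 -0.01 -0.12] n 2.1 0.0
```

Call:
{"fn": "move_arm", "kwargs": {"deltas": [{"x": 0.0018, "y": 0.03, "z": -0.0005, "wx": 0, "wy": 0, "wz": 0}, {"x": 0.0018, "y": 0.06, "z": -0.0005, "wx": 0, "wy": 0, "wz": 0}, {"x": 0.0018, "y": 0.085, "z": -0.0005, "wx": 0, "wy": 0, "wz": 0}, {"x": 0.0018, "y": 0.0885, "z": -0.0005, "wx": 0, "wy": 0, "wz": 0}, {"x": 0.0018, "y": 0.0885, "z": -0.0005, "wx": 0, "wy": 0, "wz": 0}]}}

```text
time_s: 18.83
position: [0.5175, -0.4256, 0.0608]
orientation: [-1.564, 0.173, -0.856]
force: [0.5, -0.8, 0.0]
opening: 0.876
```

Call:
{"fn": "move_arm", "kwargs": {"deltas": [{"x": 0, "y": 0, "z": 0, "wx": 0, "wy": 0, "wz": 0}, {"x": 0, "y": 0, "z": 0, "wx": 0, "wy": 0, "wz": 0}, {"x": 0, "y": 0, "z": 0, "wx": 0, "wy": 0, "wz": 0}, {"x": 0, "y": 0, "z": 0, "wx": 0, "wy": 0, "wz": 0}, {"x": 0, "y": 0, "z": 0, "wx": 0, "wy": 0, "wz": 0}, {"x": 0, "y": 0, "z": 0, "wx": 0, "wy": 0, "wz": 0}], "fingers": 0}}

```text
time_s: 19.33
position: [0.5176, -0.4251, 0.0622]
orientation: [-1.563, 0.172, -0.856]
force: [-2.8, 6.8, 9.0]
opening: 0.692
```

```bash
python3 st.py; python3 shot.py w13; python3 - <<'E'
from ov import *
C,p,M,s=pickle.load(open('pics/w13.pkl','rb'))
im=cv2.resize(cv2.imread('pics/w13.png'),None,fx=3,fy=3,interpolation=cv2.INTER_CUBIC)
draw(im,C,p+M@np.array([0,.038,0]),M,'c',3)
cv2.imwrite('pics/o13.png',im[400:1000,560:1360])
E
```

```text
19.3333 [ 0.51759133 -0.42514832  0.06221216] yaw x -38.70341909748532 F [-2.8  6.8  9. ] T [0.72 0.14 0.42] 0.6918255081241798 [-0.73  0.51  1.97  0.37  0.25 -1.99]
19.3333 [ 0.51759133 -0.42514832  0.06221216] [-0.73481844  0.50924793  1.97343334  0.37208741  0.25210001 -1.98632593]
```

View pics/o13.png

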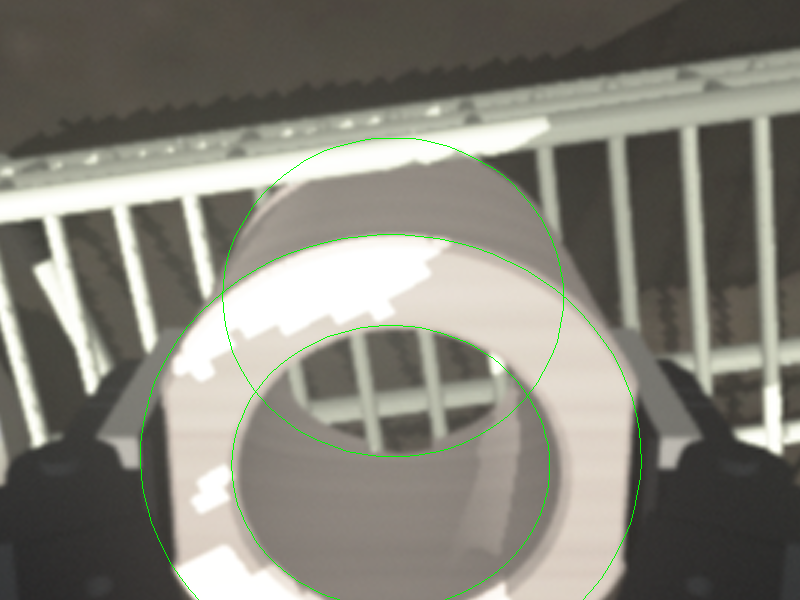

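```bash
python3 - <<'E'
from go import *
F,_=frame(-95.2,0)
delta([.6155,.0814,.25],F)
E
```

```text
delta xyz mm [-140.8 -239.7  473.5] w deg [-15.52  56.39  20.65] n 13.2 8.7
```

Call:
{"fn": "move_arm", "kwargs": {"deltas": [{"x": 0, "y": -0.03, "z": 0, "wx": 0, "wy": 0, "wz": 0}, {"x": 0, "y": -0.07, "z": 0, "wx": 0, "wy": 0, "wz": 0}, {"x": 0, "y": -0.11, "z": 0, "wx": 0, "wy": 0, "wz": 0}, {"x": 0, "y": -0.15, "z": 0, "wx": 0, "wy": 0, "wz": 0}, {"x": 0, "y": -0.18, "z": 0.02, "wx": 0, "wy": 0, "wz": 0}, {"x": -0.1408, "y": -0.2397, "z": 0.4735, "wx": -15.5, "wy": 56.4, "wz": 20.7}, {"x": -0.1408, "y": -0.2397, "z": 0.4735, "wx": -15.5, "wy": 56.4, "wz": 20.7}, {"x": -0.1408, "y": -0.2397, "z": 0.4735, "wx": -15.5, "wy": 56.4, "wz": 20.7}, {"x": -0.1408, "y": -0.2397, "z": 0.4735, "wx": -15.5, "wy": 56.4, "wz": 20.7}, {"x": -0.1408, "y": -0.2397, "z": 0.4735, "wx": -15.5, "wy": 56.4, "wz": 20.7}, {"x": -0.1408, "y": -0.2397, "z": 0.4735, "wx": -15.5, "wy": 56.4, "wz": 20.7}, {"x": -0.1408, "y": -0.2397, "z": 0.4735, "wx": -15.5, "wy": 56.4, "wz": 20.7}, {"x": -0.1408, "y": -0.2397, "z": 0.4735, "wx": -15.5, "wy": 56.4, "wz": 20.7}, {"x": -0.1408, "y": -0.2397, "z": 0.4735, "wx": -15.5, "wy": 56.4, "wz": 20.7}, {"x": -0.1408, "y": -0.2397, "z": 0.4735, "wx": -15.5, "wy": 56.4, "wz": 20.7}, {"x": -0.1408, "y": -0.2397, "z": 0.4735, "wx": -15.5, "wy": 56.4, "wz": 20.7}, {"x": -0.1408, "y": -0.2397, "z": 0.4735, "wx": -15.5, "wy": 56.4, "wz": 20.7}, {"x": -0.1408, "y": -0.2397, "z": 0.4735, "wx": -15.5, "wy": 56.4, "wz": 20.7}, {"x": -0.1408, "y": -0.2397, "z": 0.4735, "wx": -15.5, "wy": 56.4, "wz": 20.7}, {"x": -0.1408, "y": -0.2397, "z": 0.4735, "wx": -15.5, "wy": 56.4, "wz": 20.7}]}}

```text
time_s: 21.05
position: [0.6159, 0.0839, 0.2503]
orientation: [-1.165, 1.273, -1.273]
force: [0.0, -0.1, -2.5]
opening: 0.696
```

```bash
python3 st.py; python3 shot.py w14; python3 - <<'E'
from ov import *
F,_=frame(-95.2,0)
delta([.6155,.0814,.168],F)
C,p,M,s=pickle.load(open('pics/w14.pkl','rb'))
im=cv2.resize(cv2.imread('pics/w14.png'),None,fx=4,fy=4,interpolation=cv2.INTER_CUBIC)
draw(im,C,p+M@np.array([0,.038,0.001]),M,'c',4)
cv2.imwrite('pics/o14.png',im[620:1220,880:1680])
E
```

```text
21.05 [0.61590899 0.08392318 0.25033145] yaw x -95.01625009026611 F [ 0.  -0.1 -2.5] T [-0.02  0.   -0.04] 0.6959722794413424 [0.13 0.34 1.63 0.   1.17 0.22]
21.05 [0.61590899 0.08392318 0.25033145] [1.32404612e-01 3.39899070e-01 1.63366355e+00 1.23768507e-03
 1.16688089e+00 2.19469504e-01]
delta xyz mm [ 0.8 82.1  0.3] w deg [-0.    0.12 -0.03] n 2.0 0.0
```

View pics/o14.png

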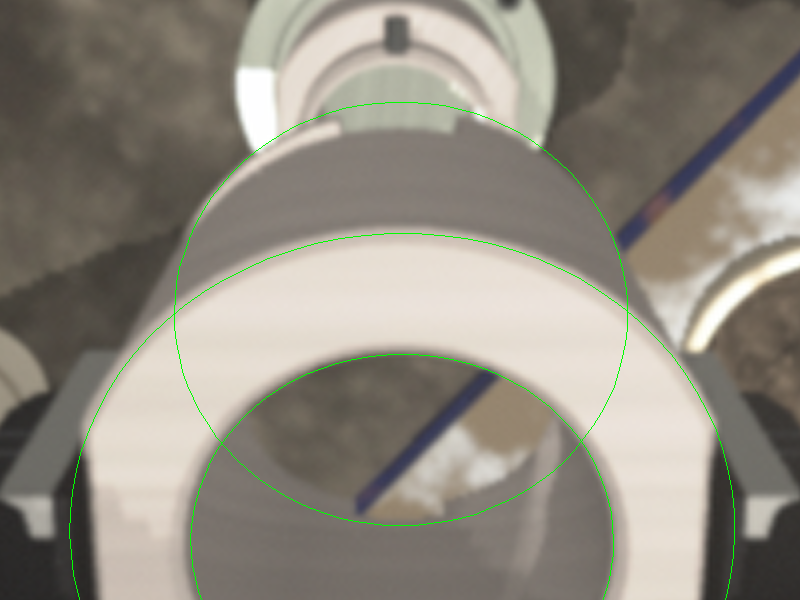

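```bash
python3 - <<'E'
from fit8 import *
C,p,M,s=pickle.load(open('pics/w14.pkl','rb'))
px=lambda x,y:np.array([(880+x)/4,(620+y)/4])
obs=[(.021,.06,'y',348),(.033,.06,'y',228),(.033,0,'y',111),(.021,.06,'l',185),(.021,.06,'r',620)]
m=fit(C,p,M,px,obs)
o=least_squares(lambda t:m([*t,0]),[0,0,.038,0]);print(o.x,np.round(o.fun,1))
t=o.x
foot=R.from_rotvec([0,0,t[3]]).as_matrix()@[0,t[2],0]+np.array([t[0],0,t[1]]);print('foot',foot)
im=cv2.resize(cv2.imread('pics/w14.png'),None,fx=4,fy=4,interpolation=cv2.INTER_CUBIC)
Rz=R.from_rotvec([0,0,t[3]]).as_matrix()
draw(im,C,p+M@foot,M@Rz,'c',4)
cv2.imwrite('pics/o14b.png',im[620:1220,880:1680])
E
```

```text
[-0.00040311  0.00100973  0.0350484  -0.03644399] [ 0.6 -0.5 -0.   0.2 -0.2]
foot [0.00087391 0.03502513 0.00100973]
```

View pics/o14b.png

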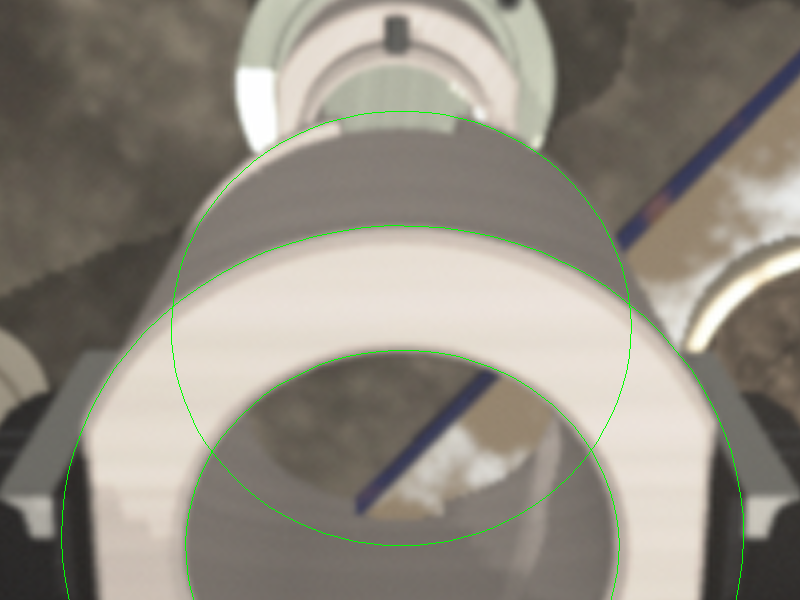

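```bash
cat > relc.py <<'E'
from go import *
import sys
S=np.array([.6155,.0814,.080]); OFF=[.0011,.0365,.0006]; A=-.033
t,Mt=place(S+[0,0,float(sys.argv[1])],-95.2,A,OFF); delta(t,Mt); s=robot.state(); print(np.round(s['force'],1),np.round(s['moment'],2),s['time_s'])
E
python3 relc.py .024
```

```text
delta xyz mm [  0.9 109.6  -0.3] w deg [0.   0.12 1.86] n 2.6 0.3
[-0.3 -0.1 -2. ] [-0.04 -0.03 -0.01] 21.1
```

Call:
{"fn": "move_arm", "kwargs": {"deltas": [{"x": 0.0009, "y": 0.03, "z": -0.0003, "wx": 0, "wy": 0.1, "wz": 1.9}, {"x": 0.0009, "y": 0.06, "z": -0.0003, "wx": 0, "wy": 0.1, "wz": 1.9}, {"x": 0.0009, "y": 0.085, "z": -0.0003, "wx": 0, "wy": 0.1, "wz": 1.9}, {"x": 0.0009, "y": 0.1, "z": -0.0003, "wx": 0, "wy": 0.1, "wz": 1.9}, {"x": 0.0009, "y": 0.109, "z": -0.0003, "wx": 0, "wy": 0.1, "wz": 1.9}, {"x": 0.0009, "y": 0.109, "z": -0.0003, "wx": 0, "wy": 0.1, "wz": 1.9}, {"x": 0.0009, "y": 0.109, "z": -0.0003, "wx": 0, "wy": 0.1, "wz": 1.9}, {"x": 0.0009, "y": 0.109, "z": -0.0003, "wx": 0, "wy": 0.1, "wz": 1.9}]}}

```text
time_s: 21.77
position: [0.6157, 0.0809, 0.1425]
orientation: [-1.137, 1.289, -1.252]
force: [0.3, 0.5, -2.2]
opening: 0.692
```

```bash
python3 relc.py .024; python3 shot.py w15; python3 - <<'E'
from ov import *
C,p,M,s=pickle.load(open('pics/w15.pkl','rb'))
im=cv2.resize(cv2.imread('pics/w15.png')[130:300,210:430],None,fx=3.5,fy=3.5,interpolation=cv2.INTER_CUBIC)
Cs=(C[0],C[1]-210,C[2]-130,C[3],C[4])
cv2.imwrite('pics/w15z.png',im)
F,_=frame(-95.2,0); draw(im,Cs,np.array([.6155,.0814,.014]),F,'m',3.5)
draw(im,Cs,p+M@np.array([.0011,.0365,.0010]),M@R.from_rotvec([0,0,-.033]).as_matrix(),'c',3.5)
cv2.imwrite('pics/o15.png',im)
E
```

```text
delta xyz mm [-0.3  2.  -0.9] w deg [-0.12 -0.01 -0.05] n 0.1 0.0
[ 0.3  0.5 -2.2] [-0.03  0.02  0.03] 21.7667
21.7667 [0.61571604 0.08089375 0.14254625] [0.11067107 0.44937376 1.73284033 0.04036803 0.95092407 0.17829621]
```

View pics/w15z.png

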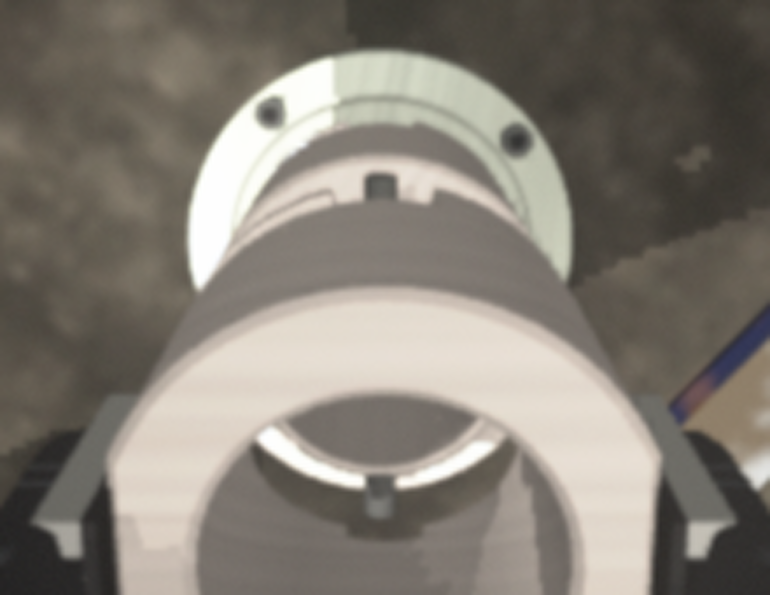

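View pics/o15.png

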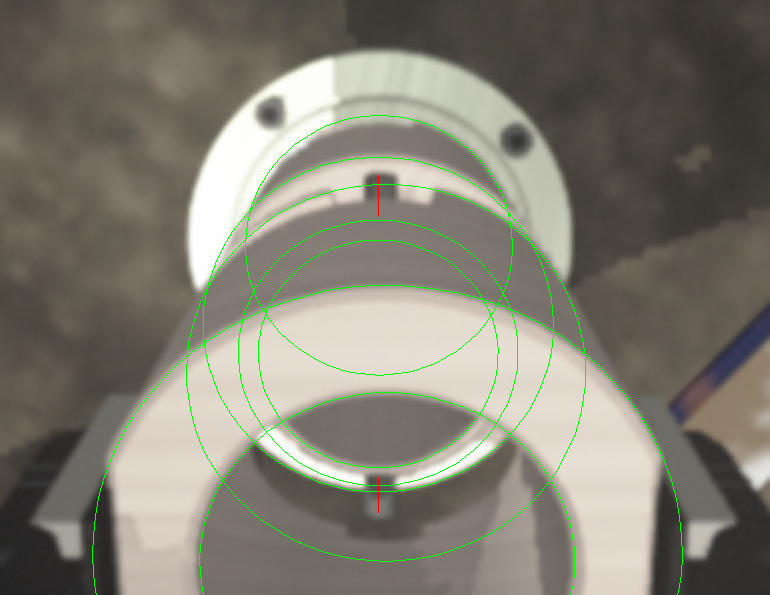

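```bash
python3 relc.py .008
```

```text
delta xyz mm [ 0.5 18.2 -1. ] w deg [-0.14  0.   -0.06] n 0.4 0.0
[ 0.9 -0.5 -2.7] [ 0.02 -0.01  0.07] 21.8167
```

Call:
{"fn": "move_arm", "kwargs": {"deltas": [{"x": 0.0003, "y": 0.002, "z": -0.001, "wx": -0.1, "wy": 0, "wz": 0}, {"x": 0.0003, "y": 0.005, "z": -0.001, "wx": -0.1, "wy": 0, "wz": 0}, {"x": 0.0003, "y": 0.008, "z": -0.001, "wx": -0.1, "wy": 0, "wz": 0}, {"x": 0.0004, "y": 0.011, "z": -0.001, "wx": -0.1, "wy": 0, "wz": 0}, {"x": 0.0005, "y": 0.014, "z": -0.001, "wx": -0.1, "wy": 0, "wz": 0}, {"x": 0.0005, "y": 0.017, "z": -0.001, "wx": -0.1, "wy": 0, "wz": 0}, {"x": 0.0005, "y": 0.018, "z": -0.001, "wx": -0.1, "wy": 0, "wz": 0}, {"x": 0.0005, "y": 0.018, "z": -0.001, "wx": -0.1, "wy": 0, "wz": 0}]}}

```text
time_s: 22.48
position: [0.6146, 0.0813, 0.1241]
orientation: [-1.139, 1.29, -1.251]
force: [-0.4, -0.8, -1.8]
opening: 0.693
```

```bash
python3 relc.py 0
```

```text
delta xyz mm [0.2 7.6 0.3] w deg [ 0.01  0.01 -0.05] n 0.2 0.0
[-0.4 -0.8 -1.8] [ 0.01 -0.03  0.01] 22.4833
```

No contact force, and the collar is already about 7 mm down over the spigot. I'll lower it the rest of the way.

Call:
{"fn": "move_arm", "kwargs": {"deltas": [{"x": 0.0002, "y": 0.002, "z": 0.0003, "wx": 0, "wy": 0, "wz": 0}, {"x": 0.0002, "y": 0.004, "z": 0.0003, "wx": 0, "wy": 0, "wz": 0}, {"x": 0.0002, "y": 0.006, "z": 0.0003, "wx": 0, "wy": 0, "wz": 0}, {"x": 0.0002, "y": 0.0075, "z": 0.0003, "wx": 0, "wy": 0, "wz": 0}, {"x": 0.0002, "y": 0.0075, "z": 0.0003, "wx": 0, "wy": 0, "wz": 0}]}}

```text
time_s: 22.9
position: [0.6147, 0.0813, 0.1162]
orientation: [-1.139, 1.291, -1.251]
force: [0.2, -0.2, -3.3]
opening: 0.695
```

```bash
python3 relc.py 0
```

```text
delta xyz mm [-0.1 -0.3  0.2] w deg [ 0.04  0.01 -0.04] n 0.0 0.0
[ 0.2 -0.2 -3.3] [-0.02 -0.02 -0.01] 22.9
```

Now I'll release and let it drop to the seat.

Call:
{"fn": "move_arm", "kwargs": {"deltas": [{"x": 0, "y": 0, "z": 0, "wx": 0, "wy": 0, "wz": 0}, {"x": 0, "y": 0, "z": 0, "wx": 0, "wy": 0, "wz": 0}, {"x": 0, "y": 0, "z": 0, "wx": 0, "wy": 0, "wz": 0}, {"x": 0, "y": 0, "z": 0, "wx": 0, "wy": 0, "wz": 0}, {"x": 0, "y": 0, "z": 0, "wx": 0, "wy": 0, "wz": 0}], "fingers": 0.9}}

```text
time_s: 23.32
position: [0.6149, 0.0813, 0.1165]
orientation: [-1.139, 1.29, -1.251]
force: [-0.4, -0.3, -0.1]
opening: 0.899
```

```bash
python3 - <<'E'
from go import *
F,_=frame(-95.2,0); delta([.6154,.0816,.115],F)
E
python3 shot.py w16; python3 - <<'E'
from ov import *
C,p,M,s=pickle.load(open('pics/w16.pkl','rb'))
im=cv2.resize(cv2.imread('pics/w16.png')[130:330,190:450],None,fx=3,fy=3,interpolation=cv2.INTER_CUBIC)
Cs=(C[0],C[1]-190,C[2]-130,C[3],C[4])
F,_=frame(-95.2,0)
draw(im,Cs,np.array([.6155,.0814,.080]),F,'c',3)
cv2.imwrite('pics/o16.png',im)
E
```

```text
delta xyz mm [-0.3  1.5  0.5] w deg [ 0.01  0.01 -1.94] n 0.0 0.3
23.3167 [0.61486951 0.08129017 0.11646125] [0.11127185 0.48210012 1.7489789  0.04224297 0.90439528 0.17592787]
```

View pics/o16.png

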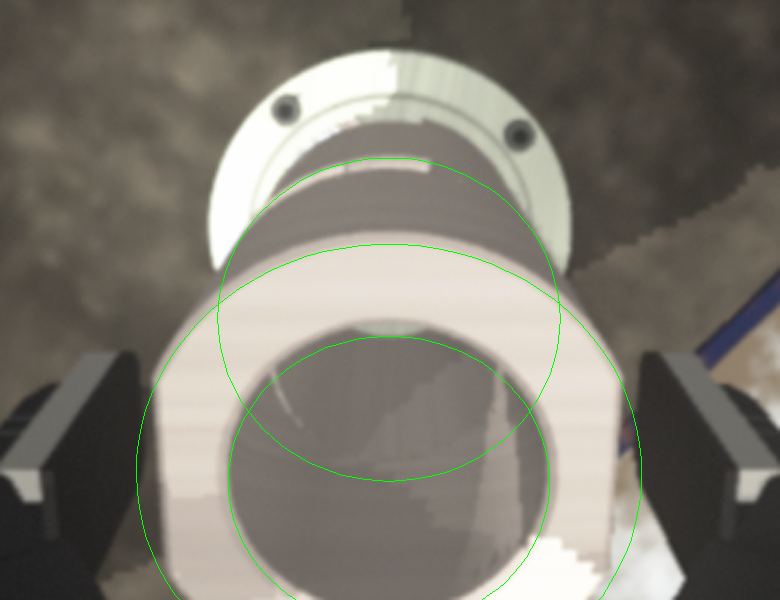

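```bash
python3 - <<'E'
from fit8 import *
C,p,M,s=pickle.load(open('pics/w16.pkl','rb'))
F,_=frame(-95.2,0)
px=lambda x,y:np.array([190+x/3,130+y/3])
obs=[(.021,.06,'y',323),(.033,.06,'y',232),(.033,0,'y',160),(.021,.06,'l',224),(.021,.06,'r',554)]
m=fit(C,p,F,px,obs)
o=least_squares(lambda t:m([*t,0]),[0,0,.035,0]);t=o.x;print(t,np.round(o.fun,1))
R_=R.from_rotvec([0,0,t[3]]).as_matrix();print('foot',p+F@(R_@[0,t[2],0]+np.array([t[0],0,t[1]])))
im=cv2.resize(cv2.imread('pics/w16.png')[130:240,230:410],None,fx=4.4,fy=4.4,interpolation=cv2.INTER_CUBIC);cv2.imwrite('pics/w16z.png',im)
for c in ('scene','side'): cv2.imwrite(f'pics/d{c}.png',robot.grab_frame(c))
a=cv2.imread('pics/dscene.png')[200:330,310:430];b=cv2.imread('pics/dside.png')[190:320,360:480]
cv2.imwrite('pics/d16.png',cv2.resize(np.hstack([a,b]),None,fx=3.3,fy=3.3,interpolation=cv2.INTER_CUBIC))
E
```

```text
[-0.00130129  0.00061325  0.0340854  -0.03755552] [ 0.7 -0.7 -0.   0.2 -0.2]
foot [0.61548218 0.081256   0.08239988]
```

View pics/w16z.png

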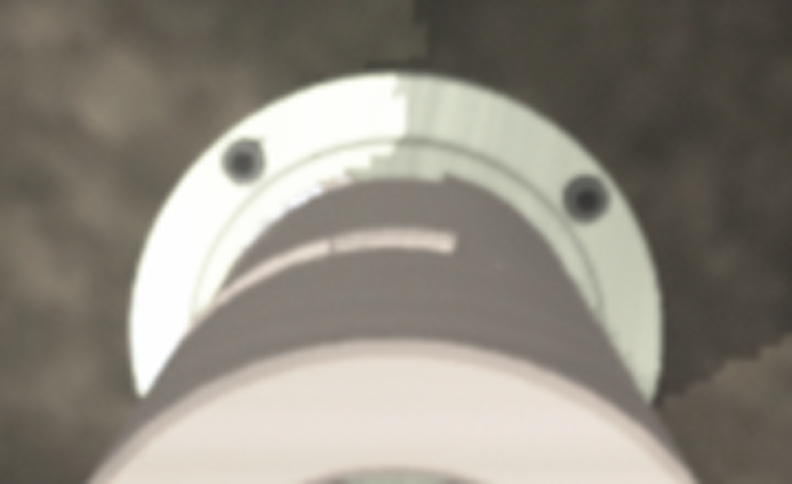

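View pics/d16.png

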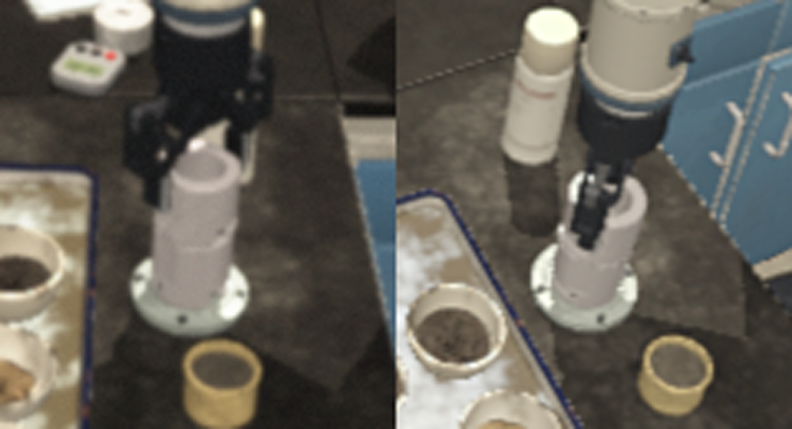

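```bash
python3 - <<'E'
from fit8 import *
C,p,M,s=pickle.load(open('pics/w10.pkl','rb'))
F,_=frame(-10.7,0)
px=lambda x,y:np.array([190+x/2.7,130+y/2.7])
obs=[(.021,.081,'y',321),(.033,.066,'y',190),(.033,0,'y',136),(.021,.081,'l',183),(.021,.081,'r',518)]
m=fit(C,p,F,px,obs)
o=least_squares(lambda t:m([*t,0]),[0,0,.035,0]);t=o.x;print(t,np.round(o.fun,1))
R_=R.from_rotvec([0,0,t[3]]).as_matrix();print('foot',p+F@(R_@[0,t[2],0]+np.array([t[0],0,t[1]])))
E
```

```text
[-0.00175296  0.0009208   0.04050968 -0.02359488] [-1.3  1.8 -0.5 -0.4  0.4]
foot [0.61602245 0.08200168 0.01430239]
```

Call:
{"fn": "move_arm", "kwargs": {"deltas": [{"x": -0.0003, "y": 0.0015, "z": 0.0005, "wx": 0, "wy": 0, "wz": -1.9}, {"x": -0.0003, "y": 0.0015, "z": 0.0005, "wx": 0, "wy": 0, "wz": -1.9}, {"x": -0.0003, "y": 0.0015, "z": 0.0005, "wx": 0, "wy": 0, "wz": -1.9}, {"x": -0.0003, "y": 0.0015, "z": 0.0005, "wx": 0, "wy": 0, "wz": -1.9}]}}

```text
time_s: 23.8
position: [0.6152, 0.0818, 0.1148]
orientation: [-1.165, 1.276, -1.274]
force: [0.1, -0.6, 0.0]
opening: 0.901
```

Call:
{"fn": "move_arm", "kwargs": {"deltas": [{"x": 0, "y": 0, "z": 0, "wx": 0, "wy": 0, "wz": 0}, {"x": 0, "y": 0, "z": 0, "wx": 0, "wy": 0, "wz": 0}, {"x": 0, "y": 0, "z": 0, "wx": 0, "wy": 0, "wz": 0}, {"x": 0, "y": 0, "z": 0, "wx": 0, "wy": 0, "wz": 0}, {"x": 0, "y": 0, "z": 0, "wx": 0, "wy": 0, "wz": 0}], "fingers": 0}}

```text
time_s: 24.22
position: [0.6152, 0.0817, 0.1151]
orientation: [-1.164, 1.277, -1.274]
force: [-1.6, 0.4, 4.9]
opening: 0.693
```

```bash
python3 st.py; python3 shot.py w17; python3 - <<'E'
from fit8 import *
C,p,M,s=pickle.load(open('pics/w17.pkl','rb'))
im=cv2.resize(cv2.imread('pics/w17.png')[130:330,190:450],None,fx=3,fy=3,interpolation=cv2.INTER_CUBIC)
Cs=(C[0],C[1]-190,C[2]-130,C[3],C[4])
F,_=frame(-95.2,0)
draw(im,Cs,np.array([.6155,.0814,.080]),F,'c',3)
cv2.imwrite('pics/o17.png',im)
E
```

```text
24.2167 [0.61516219 0.08169935 0.11508862] yaw x -95.17975038294522 F [-1.6  0.4  4.9] T [ 0.05  0.31 -0.03] 0.6926006770868525 [0.13 0.49 1.74 0.   0.91 0.22]
24.2167 [0.61516219 0.08169935 0.11508862] [0.1287233  0.48721114 1.74338962 0.00212181 0.91128672 0.21782614]
```

View pics/o17.png

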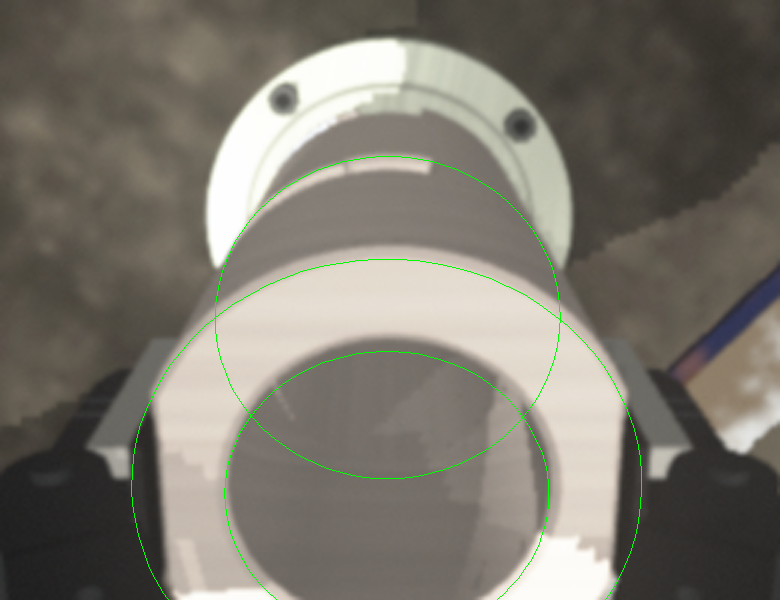

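Call:
{"fn": "move_arm", "kwargs": {"deltas": [{"x": 0, "y": 0.001, "z": 0, "wx": 0, "wy": 0, "wz": 0}, {"x": 0, "y": 0.001, "z": 0, "wx": 0, "wy": 3, "wz": 0}, {"x": 0, "y": 0.001, "z": 0, "wx": 0, "wy": 7, "wz": 0}, {"x": 0, "y": 0.001, "z": 0, "wx": 0, "wy": 11, "wz": 0}, {"x": 0, "y": 0.001, "z": 0, "wx": 0, "wy": 15, "wz": 0}, {"x": 0, "y": 0.001, "z": 0, "wx": 0, "wy": 15, "wz": 0}]}}

```text
time_s: 24.77
position: [0.6164, 0.0817, 0.115]
orientation: [-1.016, 1.466, -1.466]
force: [0.5, -0.8, 7.2]
opening: 0.691
```

```bash
python3 st.py
```

```text
24.7667 [0.6163809  0.08168875 0.11504094] yaw x -110.42458529061078 F [ 0.5 -0.8  7.2] T [-0.12 -0.06 -0.15] 0.6906458779855246 [0.13 0.49 1.74 0.   0.91 0.48]
```

Call:
{"fn": "move_arm", "kwargs": {"deltas": [{"x": 0.0003, "y": 0, "z": -0.0008, "wx": 0, "wy": 5, "wz": 0}, {"x": 0.0003, "y": 0, "z": -0.0008, "wx": 0, "wy": 11, "wz": 0}, {"x": 0.0003, "y": 0, "z": -0.0008, "wx": 0, "wy": 17, "wz": 0}, {"x": 0.0003, "y": 0, "z": -0.0008, "wx": 0, "wy": 23, "wz": 0}, {"x": 0.0003, "y": 0, "z": -0.0008, "wx": 0, "wy": 29, "wz": 0}, {"x": 0.0003, "y": 0, "z": -0.0008, "wx": 0, "wy": 35, "wz": 0}, {"x": 0.0003, "y": 0, "z": -0.0008, "wx": 0, "wy": 41, "wz": 0}, {"x": 0.0003, "y": 0, "z": -0.0008, "wx": 0, "wy": 47, "wz": 0}, {"x": 0.0003, "y": 0, "z": -0.0008, "wx": 0, "wy": 53, "wz": 0}, {"x": 0.0003, "y": 0, "z": -0.0008, "wx": 0, "wy": 58, "wz": 0}, {"x": 0.0003, "y": 0, "z": -0.0008, "wx": 0, "wy": 62, "wz": 0}, {"x": 0.0003, "y": 0, "z": -0.0008, "wx": 0, "wy": 65, "wz": 0}, {"x": 0.0003, "y": 0, "z": -0.0008, "wx": 0, "wy": 65, "wz": 0}]}}

```text
time_s: 25.85
position: [0.6161, 0.0815, 0.1151]
orientation: [-0.081, 2.182, -2.179]
force: [0.4, -0.8, 2.1]
opening: 0.694
```

```bash
python3 st.py
```

```text
25.85 [0.61609655 0.08149275 0.11514635] yaw x -175.55383402760083 F [ 0.4 -0.8  2.1] T [-0.23 -0.04  0.  ] 0.6941665190321901 [0.13 0.49 1.74 0.   0.91 1.62]
```

Call:
{"fn": "move_arm", "kwargs": {"deltas": [{"x": 0, "y": 0, "z": 0, "wx": 0, "wy": 1.5, "wz": 0}, {"x": 0, "y": 0, "z": 0, "wx": 0, "wy": 3, "wz": 0}, {"x": 0, "y": 0, "z": 0, "wx": 0, "wy": 4.5, "wz": 0}, {"x": 0, "y": 0, "z": 0, "wx": 0, "wy": 4.5, "wz": 0}, {"x": 0, "y": 0, "z": 0, "wx": 0, "wy": 4.5, "wz": 0}]}}

```text
time_s: 26.27
position: [0.6152, 0.0814, 0.1151]
orientation: [-0.0, 2.221, -2.219]
force: [-3.6, 0.4, 5.6]
opening: 0.69
```

```bash
python3 st.py
```

```text
26.2667 [0.61521191 0.08139505 0.11512739] yaw x -179.916580024083 F [-3.6  0.4  5.6] T [-0.26  0.69  0.14] 0.6902114222312331 [0.13 0.49 1.74 0.   0.91 1.7 ]
```

Call:
{"fn": "move_arm", "kwargs": {"deltas": [{"x": 0, "y": 0, "z": 0, "wx": 0, "wy": 0.8, "wz": 0}, {"x": 0, "y": 0, "z": 0, "wx": 0, "wy": 0.8, "wz": 0}, {"x": 0, "y": 0, "z": 0, "wx": 0, "wy": 0.8, "wz": 0}]}}

```text
time_s: 26.52
position: [0.6148, 0.0814, 0.1151]
orientation: [-0.013, -2.217, 2.215]
force: [-3.4, 0.3, 4.9]
opening: 0.693
```

Call:
{"fn": "move_arm", "kwargs": {"deltas": [{"x": 0, "y": 0, "z": 0, "wx": 0, "wy": -0.5, "wz": 0}, {"x": 0, "y": 0, "z": 0, "wx": 0, "wy": -0.5, "wz": 0}, {"x": 0, "y": 0, "z": 0, "wx": 0, "wy": -0.5, "wz": 0}, {"x": 0, "y": 0, "z": 0, "wx": 0, "wy": -0.5, "wz": 0}, {"x": 0, "y": 0, "z": 0, "wx": 0, "wy": -0.5, "wz": 0}, {"x": 0, "y": -0.03, "z": 0, "wx": 0, "wy": -0.5, "wz": 0}, {"x": 0, "y": -0.07, "z": 0, "wx": 0, "wy": -0.5, "wz": 0}, {"x": 0, "y": -0.11, "z": 0, "wx": 0, "wy": -0.5, "wz": 0}, {"x": 0, "y": -0.15, "z": 0, "wx": 0, "wy": -0.5, "wz": 0}, {"x": 0, "y": -0.19, "z": 0, "wx": 0, "wy": -0.5, "wz": 0}, {"x": 0, "y": -0.19, "z": 0, "wx": 0, "wy": -0.5, "wz": 0}, {"x": 0, "y": -0.19, "z": 0, "wx": 0, "wy": -0.5, "wz": 0}], "fingers": 1}}

```text
time_s: 27.52
position: [0.6161, 0.0814, 0.3081]
orientation: [0.01, 2.222, -2.217]
force: [-0.1, -0.5, -1.5]
opening: 0.997
```

```bash
python3 st.py; python3 shot.py w18; python3 - <<'E'
from ov import *
C,p,M,s=pickle.load(open('pics/w18.pkl','rb'))
im=cv2.resize(cv2.imread('pics/w18.png')[90:260,210:430],None,fx=3.5,fy=3.5,interpolation=cv2.INTER_CUBIC)
Cs=(C[0],C[1]-210,C[2]-90,C[3],C[4]); F,_=frame(-179.3,0)
draw(im,Cs,np.array([.6155,.0814,.080]),F,'c',3.5)
for z in (.03,-.03):
    q=proj(Cs,np.array([np.array([.6155,.0814,.08])+F@np.array([t,-.06,z]) for t in (-.0135,.0135)])); cv2.line(im,*[tuple(int(v) for v in t*3.5) for t in q],(0,0,255),1)
cv2.imwrite('pics/o18.png',im)
for c in ('scene','side'): cv2.imwrite(f'pics/e{c}.png',robot.grab_frame(c))
a=cv2.imread('pics/escene.png')[200:330,310:430];b=cv2.imread('pics/eside.png')[190:320,360:480]
cv2.imwrite('pics/e18.png',cv2.resize(np.hstack([a,b]),None,fx=3.3,fy=3.3,interpolation=cv2.INTER_CUBIC))
E
```

```text
27.5167 [0.61611851 0.08135177 0.30813907] yaw x 179.85427384323978 F [-0.1 -0.5 -1.5] T [0.02 0.02 0.01] 0.9972230990057235 [0.13 0.29 1.57 0.   1.27 1.7 ]
27.5167 [0.61611851 0.08135177 0.30813907] [1.28296238e-01 2.90615462e-01 1.57246508e+00 1.11722464e-03
 1.27188204e+00 1.70130431e+00]
```

View pics/o18.png

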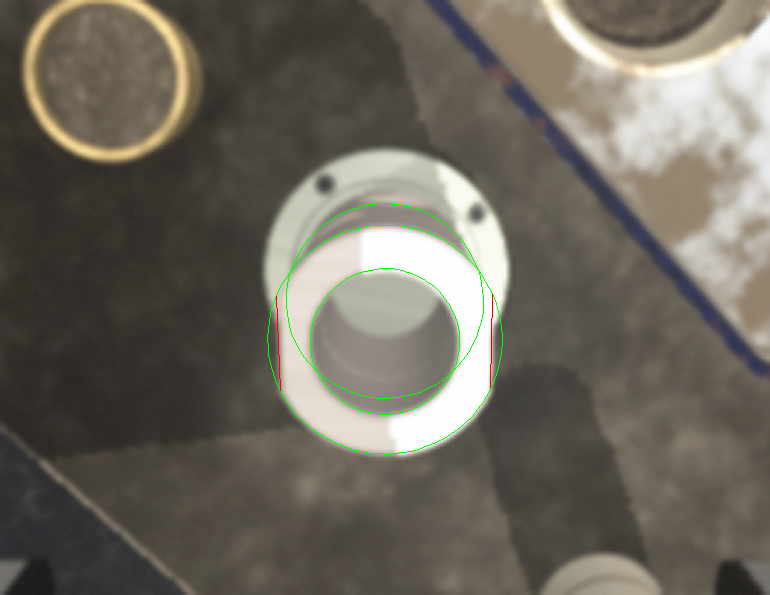

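View pics/e18.png

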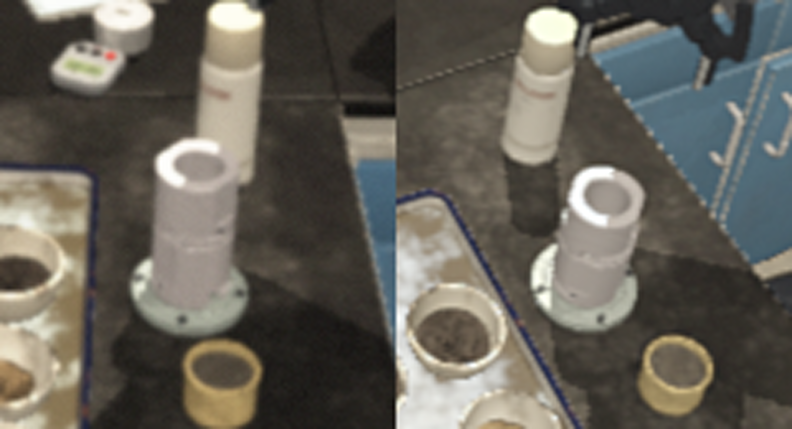

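```bash
python3 -c "
from bench import robot
print(robot.finish_job())"
```

```text
the job is handed in; nothing more can be done
None
```

The mould is on the base plate and locked, the collar is on the mould and locked, and the job is handed in at about 27.6 s. The hand-in gave no verdict, so what follows rests on my own checks.

**Mould:** I gripped it on the rack slope and lowered it over the base plate pins with no contact force. I regripped it square and turned it clockwise to the stop, where I felt torque. The picture afterwards put its pins at about 84–85° from the base plate's pins and its axis within 0.6 mm of the base plate's.

**Collar:** I lowered it over the mould's spigot the same way, with no contact force. I then regripped it, pressed lightly and turned it about 84° until it met resistance at the stop. In the last wrist picture its rim, bore and flats match the locked model at the right height. The robot had let go and was well clear.

**Disagreement:** Just after I released the collar, before turning it, a close-range fit showed it about 2° tilted and 2 mm high. The same fit showed about 1.4° of tilt on the already seated mould, so part of that was camera bias. It then turned freely, which it would not have done if the slots were not engaged.

**Not checked separately:**
- I did not remeasure the mould's angle after locking the collar; that turn was also clockwise, so it pressed the mould towards its stop.
- The spray can, timer and tin look undisturbed in the last scene and side pictures. The jar was outside that last view; the planned path cleared it by about 29 mm, and I saw no sign of contact.

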